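# Unload the bench seeder's sowing plates into the wash tray

## Robot

A 6-joint arm with a two-finger parallel gripper is mounted at the origin on the work surface. World frame = base frame: x ahead of the robot, y to its left, z up, the work surface at z = 0. Lengths are in mm, angles in degrees, forces in N, time in s.
With the tool pointing down it reaches from about 300 to 850 mm from the base axis. Payload 4.2 kg.
Tool frame: the origin (TCP) lies midway between the tips of the shut fingers; the grasp point (between the pads) lies env.hold_point_z behind it (env.hold_point_z is the distance from the TCP to the grasp point, in mm); z points along the fingers, y is the line along which they close (so a half turn about z gives the same grasp; the last joint's range is limited). The gripper opens to 91 mm and grips with 3 to 60 N. Pads are 32 mm wide; open, the fingers measure 118 mm over their backs; the gripper's body (76 mm by 178 mm) begins 60 mm behind the grasp point.
Start: joints at [-73.797, 18.312, 89.639, -0, 72.044, -1.146], TCP at [171.465, -548.856, 213.976] pointing down, gripper open.
Joint ranges: [-177.97, 177.97], [-48.28, 115.42], [12.27, 149.76], [-77.06, 257.06], [2.81, 150.46], [-146.56, 146.56]. Speed limits (degrees/s): [147.25, 147.25, 180, 180, 180, 180].

## Interface

Orientations are given as [roll, pitch, yaw] about the fixed x, y, z axes, in that order (R = Rz(yaw) Ry(pitch) Rx(roll)).
In Python, from workcell import env, viewer, spotter gives the robot as it stands.
- The arm moves only by the tool apply_moves, never from a script. Its arguments are lists of equal length, an entry for each row: "delta_pos": the shift along the world's x, y, z normalised to -1 to 1, where 1 is 120 mm, a list of three; "rot": the turn, a rotation vector about the world's x, y, z normalised to -1 to 1, where 1 is 1.5 rad, a list of three; "hand": the opening, from 0 (shut) to 1 (fully open). A call has 1 to 10 rows; each row is the pose to reach, as a shift and turn from the pose commanded when the call began; what a row does not reach only later rows make up. A row lasts 1/12 s, in which the tool goes at most 41.7 mm and 7.16 degrees, less where a joint would pass 70% of its speed; a pose out of reach is approached as far as the arm can. A call with a number of a shift or a turn outside -1 to 1 is refused whole. A call with a gripper value outside its range is refused whole. The fingers move at their own pace and stop on an object; "newtons" is the grip in N (left out, the last holds). Time passes only in rows, so rows that repeat a pose let the fingers close. It gives the time, the measured TCP pose, the force, the opening and the grip force at its end, in the units of the state.
- env.state(): the state, without advancing time (a new reading comes with each control period).
- viewer.grab_frame(name): name is "scene" or "top" or "wrist"; returns a dict with "pixels" (420x560x3 uint8, red, green, blue), "camera_matrix" (3x3 intrinsics, pixels), "R" (3x3) and "t" (3): a world point X has camera coordinates R X + t; the wrist camera has in their place "mount" (4x4, takes a point from camera to tool coordinates, whose origin is the TCP and whose axes are the flange's). Camera axes: x right, y down, z forward; pixel columns grow to the right and rows downward; lengths in mm; the calibration is good to about 2 mm. A picture is of the moment at which its call begins: read the wrist's pose just before it. There is no depth.
- env.job_done(): hands the job in; it is judged then, once.
Trained networks look in a picture, given as the dict that the camera call returned (one of the last four; its "shot" number tells which), for a name from the list of things; names that differ only in an ending like _2 or _b are one class to them, and where a whole thing is asked for, a point or a joint stands for the part that bears it (a point fixed in the world has none). Each returns a list of dicts, best first, with "score" (0 to 1); they miss things now and then, are a little off and sometimes report something else, mostly with a low value. They report only what shows in the picture. A call takes as long as a camera call. They do not tell look-alikes from the thing itself.
- spotter.trace(picture, query): "mask" (420x560 bool, what is visible of it) and "box" ([centre column, centre row, width, height] in pixels, round what is visible of it).
- spotter.landmark_of(picture, query): "position" ([column, row] in pixels: a listed point, or the origin of a listed thing).
The state is a dict: "time_s": time; "qpos": joint angles; "qvel": joint speeds; "effort": joint torques, N m; "ee_pos": TCP position; "ee_rot": TCP orientation; "force": force on the tool from outside, world axes, zero at the start; "torque": the same for the moment, N m; "gripper_width": finger opening in mm; "gripper_force": force on a finger pad.
Only numpy, scipy, OpenCV 4.12 (cv2) and the standard library are available. Lean on these libraries where they do the work, as an engineer would, in place of code of your own. Each camera call takes 0.05 s, during which the arm holds its last target. There are 200 camera calls.

## Task

Empty the seeder for washing: turn both yellow thumbscrews anticlockwise until they are loose at their stops, then lift the clamp bar by its red handle well up and back, then press the red kick-out pedal down to its stop and let it go. Slide every sowing plate out towards the robot from under the rear lip and lay it flat, fins up, in the black wash tray, each in a bay of its own, then lower the clamp bar fully down again and turn both thumbscrews back clockwise until they are tight. Leave the jars, boxes and other things on the bench where they are.

Things in the scene. Friction and masses are not known exactly. Their poses are not given: they have to be found in the camera images.
- seeder: bench seeder, fixed, green base; origin on the bench, x pointing away from the robot (yaw to 0.15 rad), z up. Deck 30 mm high, x -85 to +125, y +-160 mm, with three plate lanes along x at y = +72, 0, -72, 66 mm clear between ribs 8 mm high. Plates leave towards -x. Pedal at its -y side (y -177 to -233, x -93 to 0 mm). Clamp bar across the lanes; thumbscrews in the bar's ends
- lip (a point): middle of the lower front edge of the fixed steel keeper lip (seeder x = 48 mm) that lies 2.5 mm over the rear ends of the plates, from here to x = 100 mm, across all lanes. A plate must be slid along the seeder's -x until its rear end (plate x = +80 mm) is in front of this edge before it can be lifted
- bar (a joint): angle of the hinged clamp bar: 0 = down over the plates, grows as its front is lifted up and back, stop at 1.35 rad. Stiff hinge: about 6 N at the handle; stays where left. Bar 30 mm wide (seeder x 0 to 30 when down), 300 mm long along y, top 49.5 mm above the bench when down; two end arms lead back to the hinge
- bar_handle (a point): middle of the clamp bar's red bail handle: round rod 10 mm thick along the seeder's y, 90 mm long, on two uprights 45 mm either side of this point, 45 mm off the bar's top. Bar down: seeder x = 15 mm, 94.5 mm above the bench. Axes turn with the bar
- bar_hinge (a point): middle of the clamp bar's hinge axis, along the seeder's y, at seeder x = 110 mm, 48 mm above the bench. With the bar down the handle is 95 mm in front (-x) and 46.5 mm above it (radius 106 mm); axes turn with the bar
- pedal (a joint): angle of the kick-out pedal: 0 = released, up; 0.32 rad = down on its stop; springs back. About 10 N at the pad holds it down. Pressed, it drives a pusher that shoves the plates about 20 mm along the seeder's -x (if the bar is up)
- pedal_pad (a point): point on the top face of the red spring pedal (90 mm long, 55 mm wide along y), on its black rubber pad, 75 mm from its hinge. The hinge runs along the seeder's y at the pedal's far end (seeder x = -3 mm, 34 mm above the bench). Released the pad is 60 mm above the bench, sloping up to the robot; fully down 37 mm
- tray: black wash tray, loose, 210 (x) x 270 (y) x 18 mm, 0.9 kg; floor 4 mm, walls 4 mm thick. Origin: centre of underside, z up, x away from the robot (yaw to 0.15 rad). Two grey dividers along x (top 12 mm above the underside) at y = +-44 mm make three bays 202 mm long, 84 to 87 mm wide, centred at y = +88, 0, -88 mm
- screw_l (a joint): angle of the left (seeder y = +130 mm) captive thumbscrew in the clamp bar: 0 = tight at its stop (starts within 0.15), grows anticlockwise seen from above, loose at its other stop, 1.4 rad; friction 0.03 N m, stays where left
- screw_l_grip (a point): centre of the yellow wing of the left (seeder y = +130 mm) thumbscrew, on its axis, 21.5 mm above the bar's top: the wing is 10 mm thick along the point's own x, 34 mm long along its y, and reaches from 8 to 33 mm above the bar's top; z is the screw's axis. The point's axes turn with the screw
- screw_r (a joint): angle of the right (seeder y = -130 mm) captive thumbscrew in the clamp bar: 0 = tight at its stop (starts within 0.15), grows anticlockwise seen from above, loose at its other stop, 1.4 rad; friction 0.03 N m, stays where left
- screw_r_grip (a point): centre of the yellow wing of the right (seeder y = -130 mm) thumbscrew, on its axis, 21.5 mm above the bar's top: the wing is 10 mm thick along the point's own x, 34 mm long along its y, and reaches from 8 to 33 mm above the bar's top; z is the screw's axis. The point's axes turn with the screw
- plate1: sowing plate (None if absent; 2 or 3 are present), 0.15 kg: aluminium, dark dimples, 160 (x) x 60 (y) x 6 mm. Origin: centre of underside. Orange grip fin 10 (x) x 40 mm (y) at x = -60, top 40 mm above the underside. Rib 5 mm high at x = +33 catches behind the lowered bar. At the start flat in a lane, axes along the seeder's, origin at seeder x = +5 mm, so the fin is at the robot's end
- plate2: sowing plate (None if absent; 2 or 3 are present), 0.15 kg: aluminium, dark dimples, 160 (x) x 60 (y) x 6 mm. Origin: centre of underside. Orange grip fin 10 (x) x 40 mm (y) at x = -60, top 40 mm above the underside. Rib 5 mm high at x = +33 catches behind the lowered bar. At the start flat in a lane, axes along the seeder's, origin at seeder x = +5 mm, so the fin is at the robot's end
- plate3: sowing plate (None if absent; 2 or 3 are present), 0.15 kg: aluminium, dark dimples, 160 (x) x 60 (y) x 6 mm. Origin: centre of underside. Orange grip fin 10 (x) x 40 mm (y) at x = -60, top 40 mm above the underside. Rib 5 mm high at x = +33 catches behind the lowered bar. At the start flat in a lane, axes along the seeder's, origin at seeder x = +5 mm, so the fin is at the robot's end
- tub: big white plastic tub with lid, 124 mm wide, 190 mm high, a bystander to leave alone; origin: centre of its underside
- seed_jar: amber jar with white lid, 84 mm wide, 100 mm high, a bystander to leave alone; origin: centre of its underside
- beaker: open glass beaker, 66 mm wide, 85 mm high, a bystander to leave alone; origin: centre of its underside
- watering_can: dark blue watering can, about 300 mm over spout and handle, 180 mm high, a bystander to leave alone; origin: centre of its underside
- green_box: open green box 130 x 100 x 50 mm, a bystander to leave alone; origin: centre of its underside
- green_box2: another open green box 130 x 100 x 50 mm, a bystander to leave alone; origin: centre of its underside
- brick: red brick 200 x 95 x 57 mm, a bystander to leave alone; origin: centre of its underside
There are look-alikes about, which are no part of the job. What is shaped like the plate1 but green is not meant.

How it is judged:
By the outcome, as a careful person would: the job done as asked, in the order asked, and still so for the second after the job is handed in, with the robot touching nothing.
Of plate1, plate2, plate3 only 2 to 3 are there at a start; the rules pass over those that are not, and their reading is None.
At some moment in a run one of tray may be knocked a few centimetres aside while the robot is not near it.
Once in a run the grip may slacken for a moment while it holds something.
It also fails if it takes over 210 s, if anything falls off the work surface, if the arm or the gripper's body presses on something with over 40 N, if the wrist force passes 120 N, or if a joint passes its speed limit or range.

## Working session

There is one attempt and no reset: what is moved stays moved. The work goes in short steps, Python scripts to look and compute and a tool call to move; the robot and the scene stay as the last step left them, time stands still between calls to the robot, and variables do not carry over. Pictures are saved under pics/ and viewed, at most 14 in all, crops included, and the job is handed in when it is done.

Besides the shell and the picture viewer there is one more tool, called after "Emit:" by a JSON object that holds its "api" and its "payload", one argument or row to a line. apply_moves: Moves the arm, as the interface text tells. Its arguments: {"type":"object","properties":{"delta_pos":{"type":"array"},"rot":{"type":"array"},"hand":{"type":"array"},"newtons":{"type":"number"}},"required":["delta_pos","rot","hand"]}

```bash
ls; mkdir -p pics; cat > h.py <<'E'
import numpy as np, cv2
from scipy.spatial.transform import Rotation as Ro
from workcell import env, viewer, spotter
def save(p,n,sc=1.0): cv2.imwrite(f'pics/{n}.png',cv2.resize(p['pixels'][:,:,::-1],None,fx=sc,fy=sc))
def cam(p,s=None):
    K=np.array(p['camera_matrix'])
    if 'R' in p: return K,np.array(p['R']),np.array(p['t'])
    M=np.array(p['mount']); T=np.eye(4); T[:3,:3]=Ro.from_euler('xyz',s['ee_rot'],degrees=True).as_matrix(); T[:3,3]=s['ee_pos']
    W=np.linalg.inv(T@M); return K,W[:3,:3],W[:3,3]
def ray(p,uv,z,s=None):
    K,R,t=cam(p,s); d=R.T@np.linalg.solve(K,[uv[0],uv[1],1.]); c=-R.T@t
    return c+d*(z-c[2])/d[2]
def proj(p,X,s=None):
    K,R,t=cam(p,s); q=K@(R@np.array(X)+t); return q[:2]/q[2]
E
python3 - <<'E'
from h import *
np.set_printoptions(precision=1,suppress=True)
s=env.state(); print(s, env.hold_point_z)
a=viewer.grab_frame('top'); b=viewer.grab_frame('scene')
save(a,'top0',1.4); save(b,'scene0',1.4)
print(cam(a))
zs=dict(lip=38.5,bar_handle=94.5,bar_hinge=48,pedal_pad=60,tray=0,screw_l_grip=71,screw_r_grip=71,plate1=30,tub=0,seed_jar=0,beaker=0,watering_can=0,green_box=0,brick=0,seeder=0)
for n,z in zs.items():
    for p in (a,b):
        for r in spotter.landmark_of(p,n)[:4]:
            print(n,'top' if p is a else 'scene',round(r['score'],2),np.array(r['position']),ray(p,r['position'],z)[:2])
E
```

```text
pics
{'time_s': 0.0, 'qpos': array([-73.8,  18.4,  89.7,   0. ,  72. ,  -1.1]), 'qvel': array([ 0. ,  0.1,  0. ,  0.1, -0. ,  0.1]), 'effort': array([  0. , -41.2, -23.2,   0.1,   0. ,  -0. ]), 'ee_pos': array([ 171.3, -548.3,  213.1]), 'ee_rot': array([-179.9,   -0. ,   17.3]), 'force': array([-0.3,  0.2, -0. ]), 'torque': array([ 0., -0., -0.]), 'gripper_force': 0.0, 'gripper_width': 91.10735021873299} 18.8
(array([[445.5,   0. , 275.3],
       [  0. , 445.5, 214.2],
       [  0. ,   0. ,   1. ]]), array([[ 0. , -1. ,  0. ],
       [-1. , -0. , -0.1],
       [ 0.1, -0. , -1. ]]), array([  71. ,  558.4, 1550. ]))
lip scene 0.9 [303.5 252.1] [567.2 203.6]
bar_handle top 0.71 [238.  217.6] [540.6 197.7]
bar_handle scene 0.83 [308.  235.2] [537.1 193.9]
bar_handle scene 0.62 [305.  242.9] [565.7 204.3]
bar_handle scene 0.25 [327.4 255.2] [555.7 283.8]
bar_handle scene 0.17 [305.7 248.5] [580.3 218.5]
bar_hinge scene 0.36 [341.7 260.1] [515.9 317. ]
bar_hinge scene 0.22 [272.9 223.5] [551.8  58.9]
pedal_pad top 0.9 [299.5 232.3] [492.8 -11.4]
pedal_pad top 0.43 [237.6 218.4] [540.5 201.
[... 1035 characters left out ...]
.69 [281.7 191.9] [397.7 -31.5]
watering_can top 0.83 [353.4 163.1] [ 746.6 -212. ]
watering_can scene 0.87 [173.6 225.9] [ 761.8 -220.6]
watering_can scene 0.16 [343.3 260.3] [487.  311.1]
green_box top 0.7 [179.2 291.5] [286.5 409.8]
green_box top 0.68 [147.2 225.4] [519.7 527.9]
green_box top 0.58 [459.  230.8] [ 501.3 -588. ]
green_box scene 0.86 [398.3 306.6] [510.  532.9]
green_box scene 0.61 [162.2 137.2] [ 498.7 -598.2]
brick top 0.59 [180.9 291.6] [286.2 403.8]
brick scene 0.86 [399.8 235.3] [278.5 403.4]
brick scene 0.47 [307.3 245.3] [519.  184.7]
seeder top 0.67 [241.5 221.2] [535.  192.1]
seeder scene 0.97 [308.  248.3] [526.8 193.8]
seeder scene 0.62 [306.9 244.5] [517.4 181.7]
```

View pics/top0.png

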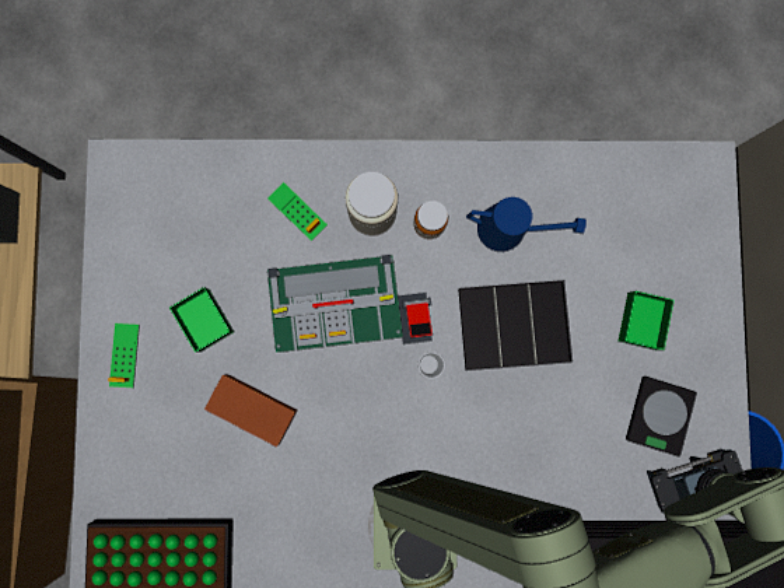

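View pics/scene0.png

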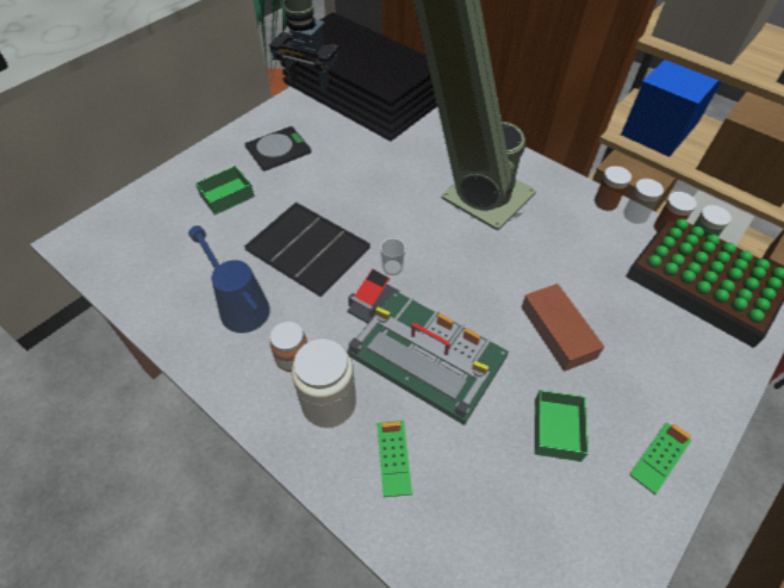

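The top view shows two silver plates with orange fins, in the left and middle lanes at about (305,325) and (337,322). The right lane is empty. The two green look-alikes lie outside the seeder. The bar handle is at (333,304), the pedal at (418,318), the tray at (515,325), and the beaker is close to the pedal at (431,364). The scene view agrees. I'm moving over the seeder now.

Emit:
{"api": "apply_moves", "payload": {
  "delta_pos": [
    [0.35,0.88,1],
    [0.35,0.88,1],
    [0.35,0.88,1],
    [0.35,0.88,1]
  ],
  "rot": [
    [0,0,0.135],
    [0,0,0.135],
    [0,0,0.135],
    [0,0,0.135]
  ],
  "hand": [1,1,1,1]
}}

```text
time_s: 1.93
ee_pos: [213.7, -441.9, 335.3]
ee_rot: [-180.0, -0.0, 28.9]
force: [0.5, -0.9, 0.6]
gripper_width: 90.9
gripper_force: 0.0
```

Emit:
{"api": "apply_moves", "payload": {
  "delta_pos": [
    [0.35,0.88,0.6],
    [0.35,0.88,0.6],
    [0.35,0.88,0.6],
    [0.35,0.88,0.6]
  ],
  "rot": [
    [0,0,0.135],
    [0,0,0.135],
    [0,0,0.135],
    [0,0,0.135]
  ],
  "hand": [1,1,1,1]
}}

```text
time_s: 2.27
ee_pos: [256.9, -334.6, 410.5]
ee_rot: [179.6, -0.1, 40.7]
force: [0.1, -1.1, 0.3]
gripper_width: 90.8
gripper_force: 0.0
```

Emit:
{"api": "apply_moves", "payload": {
  "delta_pos": [
    [0.35,0.88,0],
    [0.35,0.88,0],
    [0.35,0.88,0],
    [0.35,0.88,0]
  ],
  "rot": [
    [0,0,0.135],
    [0,0,0.135],
    [0,0,0.135],
    [0,0,0.135]
  ],
  "hand": [1,1,1,1]
}}

```text
time_s: 2.6
ee_pos: [298.4, -228.3, 406.2]
ee_rot: [180.0, -0.1, 52.5]
force: [-0.5, -0.3, -0.2]
gripper_width: 90.7
gripper_force: 0.0
```

Emit:
{"api": "apply_moves", "payload": {
  "delta_pos": [
    [0.35,0.88,0],
    [0.35,0.88,0],
    [0.35,0.88,0],
    [0.35,0.88,0]
  ],
  "rot": [
    [0,0,0.135],
    [0,0,0.135],
    [0,0,0.135],
    [0,0,0.135]
  ],
  "hand": [1,1,1,1]
}}

```text
time_s: 2.93
ee_pos: [340.7, -123.4, 405.7]
ee_rot: [-180.0, -0.1, 64.1]
force: [0.6, -0.2, -1.3]
gripper_width: 90.6
gripper_force: 0.0
```

Emit:
{"api": "apply_moves", "payload": {
  "delta_pos": [
    [0.35,0.88,0],
    [0.35,0.88,0],
    [0.35,0.88,0],
    [0.35,0.88,0]
  ],
  "rot": [
    [0,0,0.135],
    [0,0,0.135],
    [0,0,0.135],
    [0,0,0.135]
  ],
  "hand": [1,1,1,1]
}}

```text
time_s: 3.27
ee_pos: [383.2, -18.3, 405.2]
ee_rot: [-180.0, -0.1, 75.6]
force: [-0.5, -0.8, -0.4]
gripper_width: 91.1
gripper_force: 0.0
```

Emit:
{"api": "apply_moves", "payload": {
  "delta_pos": [
    [0.35,0.88,0],
    [0.35,0.88,0],
    [0.35,0.88,0],
    [0.35,0.88,0]
  ],
  "rot": [
    [0,0,0.135],
    [0,0,0.135],
    [0,0,0.135],
    [0,0,0.135]
  ],
  "hand": [1,1,1,1]
}}

```text
time_s: 3.6
ee_pos: [425.7, 87.1, 404.6]
ee_rot: [-179.9, -0.1, 87.2]
force: [-0.2, 0.3, 0.8]
gripper_width: 91.1
gripper_force: 0.0
```

Emit:
{"api": "apply_moves", "payload": {
  "delta_pos": [
    [0.35,0.88,0],
    [0.35,0.88,0],
    [0.35,0.88,0],
    [0.35,0.88,0]
  ],
  "rot": [
    [0,0,0.135],
    [0,0,0.135],
    [0,0,0.135],
    [0,0,0.135]
  ],
  "hand": [1,1,1,1]
}}

```text
time_s: 3.93
ee_pos: [467.9, 192.5, 403.9]
ee_rot: [-179.9, -0.0, 98.7]
force: [0.8, -0.4, -1.0]
gripper_width: 91.2
gripper_force: 0.0
```

```bash
python3 - <<'E'
from h import *
np.set_printoptions(precision=1,suppress=True)
s=env.state(); print(s['ee_pos'],s['ee_rot'],s['qpos'],s['time_s'])
a=viewer.grab_frame('wrist'); save(a,'w1',1.4); print(a['mount'])
zs=dict(lip=38.5,bar_handle=94.5,bar_hinge=48,pedal_pad=60,screw_l_grip=71,plate1=30,seeder=0,beaker=0)
for n,z in zs.items():
    for r in spotter.landmark_of(a,n)[:3]:
        print(n,round(r['score'],2),np.array(r['position']),ray(a,r['position'],z,s)[:2])
E
```

```text
[467.9 192.5 403.9] [-179.9   -0.    98.7] [21.   8.6 76.   0.  95.5 12.3] 3.9333
[[  -0.    -1.    -0.2   66.9]
 [   1.    -0.     0.    -0.8]
 [  -0.    -0.2    1.  -170. ]
 [   0.     0.     0.     1. ]]
lip 0.71 [348.  174.4] [580.4 205.1]
lip 0.18 [273.5 289.4] [487.3 -24.3]
bar_handle 0.59 [333.6 180.4] [547.8 198.4]
pedal_pad 0.6 [270.3 288.8] [480.4 -12.6]
pedal_pad 0.25 [226.6 279.9] [402.   -7.2]
screw_l_grip 0.68 [336.4  92. ] [531.2 326.5]
plate1 0.88 [318.1 130.6] [518.8 268.2]
plate1 0.79 [473.2 136. ] [775.3 298.4]
plate1 0.65 [321.1 172.8] [536.4 200. ]
seeder 0.98 [315.5 172.4] [530.6 195.9]
seeder 0.46 [324.1 253.1] [574.3  45.7]
beaker 0.8 [227.1 277.9] [396.1 -33.9]
```

View pics/w1.png

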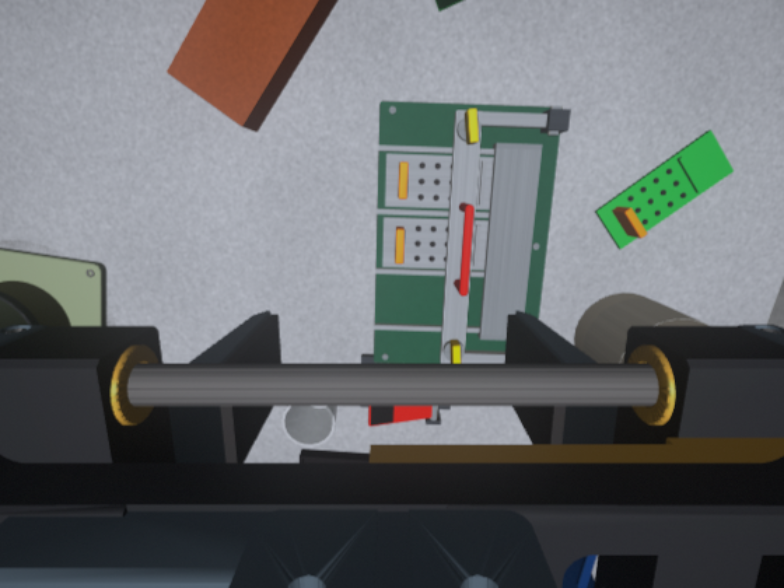

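The wrist view shows the seeder upright: fins at (403,180) and (400,244), the left wing at (472,125), the right wing at (456,352) half hidden, and the handle from (467,207) to (463,293). The right lane is empty. I'll fit the seeder pose to these points.

```bash
cat >> h.py <<'E'
from scipy.optimize import least_squares
def fit(p,s,pairs,x0=(530,195,.1),f='soft_l1'):
    def W(v,P): c,d=np.cos(v[2]),np.sin(v[2]); return [v[0]+c*P[0]-d*P[1],v[1]+d*P[0]+c*P[1],P[2]]
    g=lambda v: np.concatenate([proj(p,W(v,P),s)-np.array(uv) for uv,P in pairs])
    r=least_squares(g,x0,x_scale=[10,10,.05],loss=f); return r.x,g(r.x).reshape(-1,2)
def S(v,P): c,d=np.cos(v[2]),np.sin(v[2]); return np.array([v[0]+c*P[0]-d*P[1],v[1]+d*P[0]+c*P[1],P[2]])
E
python3 - <<'E'
from h import *
np.set_printoptions(precision=2,suppress=True)
s=env.state(); a=viewer.grab_frame('wrist')
hsv=cv2.cvtColor(a['pixels'],cv2.COLOR_RGB2HSV)
for nm,lo,hi in (('yellow',(25,150,80),(35,255,255)),('orange',(8,150,80),(23,255,255)),('red',(0,180,60),(5,255,255))):
    n,l,st,c=cv2.connectedComponentsWithStats(cv2.inRange(hsv,lo,hi))
    for i in range(1,n):
        if st[i,4]>30: print(nm,st[i],c[i])
q=lambda u,v:(u/1.4,v/1.4)
pairs=[(q(381,101),(-85,160,30)),(q(473,126),(15,130,80)),(q(403,180),(-55,72,68)),(q(400,245),(-55,0,68)),(q(467,250),(15,0,97))]
v,r=fit(a,s,pairs); print(v,r)
for n,P in dict(sl=(15,130,71),sr=(15,-130,71),h=(15,0,94.5),pad=(-74,-205,60),hinge=(110,0,48)).items(): print(n,S(v,P))
E
```

```text
yellow [335  75   8  25 158] [338.44  86.74]
yellow [324 244   7  16  92] [327.  251.5]
orange [ 141    0   87   60 3511] [180.13  24.16]
orange [286 114   7  26 135] [288.83 126.89]
orange [446 146  16  21 134] [453.84 155.62]
orange [284 161   6  25 135] [286.56 173.02]
orange [466 250  16  54 263] [475.15 277.43]
orange [ 79 253  11  22  97] [ 84.16 263.61]
orange [ 79 282  15  22 127] [ 84.76 294.26]
red [330 144   9  64 324] [334.15 175.47]
red [283 291  27   8 165] [294.44 293.72]
[529.93 194.58   0.11] [[-0.75 -0.85]
 [ 0.07 -0.16]
 [ 0.53  0.14]
 [ 0.71  0.06]
 [-0.59  0.81]]
sl [530.6  325.44  71.  ]
sr [559.08  67.01  71.  ]
h [544.84 196.22  94.5 ]
pad [478.84 -17.29  60.  ]
hinge [639.27 206.63  48.  ]
```

Emit:
{"api": "apply_moves", "payload": {
  "delta_pos": [
    [0.174,0.369,-0.967],
    [0.174,0.369,-0.967],
    [0.174,0.369,-0.967],
    [0.174,0.369,-0.967]
  ],
  "rot": [
    [0,0,0.017],
    [0,0,0.017],
    [0,0,0.017],
    [0,0,0.017]
  ],
  "hand": [0.5,0.5,0.5,0.5]
}}

```text
time_s: 4.77
ee_pos: [483.5, 234.5, 282.3]
ee_rot: [-179.2, 0.2, 100.1]
force: [-1.4, -0.9, -0.3]
gripper_width: 67.8
gripper_force: 0.0
```

Emit:
{"api": "apply_moves", "payload": {
  "delta_pos": [
    [0.35,0.74,-0.9],
    [0.35,0.74,-0.9],
    [0.35,0.74,-0.9],
    [0.35,0.74,-0.9],
    [0.35,0.74,-0.9]
  ],
  "rot": [
    [0,0,0],
    [0,0,0],
    [0,0,0],
    [0,0,0],
    [0,0,0]
  ],
  "hand": [0.5,0.5,0.5,0.5,0.5]
}}

```text
time_s: 5.18
ee_pos: [528.0, 324.5, 178.8]
ee_rot: [-179.7, 0.1, 100.1]
force: [-0.5, -0.9, -0.4]
gripper_width: 45.7
gripper_force: 0.0
```

```bash
cat > wing.py <<'E'
from h import *
np.set_printoptions(precision=1,suppress=True)
def wings(z=80,lo=(25,150,60),hi=(35,255,255),amin=60):
    s=env.state(); a=viewer.grab_frame('wrist'); print(s['ee_pos'],s['ee_rot'],s['time_s'])
    hsv=cv2.cvtColor(a['pixels'],cv2.COLOR_RGB2HSV)
    n,l,st,c=cv2.connectedComponentsWithStats(cv2.inRange(hsv,lo,hi))
    for i in range(1,n):
        if st[i,4]>amin:
            (cu,cv),(w,h),ang=cv2.minAreaRect(np.argwhere(l==i)[:,::-1].astype(np.float32))
            b=cv2.boxPoints(((cu,cv),(w,h),ang)); W=[ray(a,q,z,s)[:2] for q in b]
            e=[W[1]-W[0],W[2]-W[1]]; e=max(e,key=np.linalg.norm); an=np.degrees(np.arctan2(e[1],e[0]))%180
            print(st[i],'centre',ray(a,(cu,cv),z,s)[:2],'len',np.linalg.norm(e),'ang',an)
    return a,s
if __name__=='__main__':
    a,s=wings(); save(a,'tmp')
E
python3 wing.py
```

```text
[528.  324.5 178.8] [-179.7    0.1  100.1] 5.1833
[279 186  14  38 390] centre [530.6 330. ] len 33.198397353660916 ang 105.60610753821328
```

Emit:
{"api": "apply_moves", "payload": {
  "delta_pos": [
    [0.02,0.015,-1],
    [0.02,0.015,-1],
    [0.02,0.015,-1],
    [0.02,0.015,-1],
    [0.02,0.015,-1]
  ],
  "rot": [
    [0,0,0.035],
    [0,0,0.035],
    [0,0,0.035],
    [0,0,0.035],
    [0,0,0.035]
  ],
  "hand": [0.5,0.5,0.5,0.5,0.5]
}}

```text
time_s: 5.65
ee_pos: [531.0, 324.4, 63.2]
ee_rot: [-180.0, 0.0, 103.0]
force: [0.1, 0.6, 1.0]
gripper_width: 45.8
gripper_force: 0.0
```

Emit:
{"api": "apply_moves", "payload": {
  "delta_pos": [
    [0,0,-0.025],
    [0,0,-0.025],
    [0,0,-0.025],
    [0,0,-0.025],
    [0,0,-0.025],
    [0,0,-0.025],
    [0,0,-0.025],
    [0,0,-0.025]
  ],
  "rot": [
    [0,0,0],
    [0,0,0],
    [0,0,0],
    [0,0,0],
    [0,0,0],
    [0,0,0],
    [0,0,0],
    [0,0,0]
  ],
  "hand": [0.5,0.5,0,0,0,0,0,0],
  "newtons": 12
}}

```text
time_s: 6.32
ee_pos: [532.3, 325.5, 59.2]
ee_rot: [179.8, 0.0, 103.1]
force: [2.1, -0.7, -1.6]
gripper_width: 9.7
gripper_force: 12.0
```

```bash
python3 -c "
from workcell import env
s=env.state()
for k in ('ee_pos','ee_rot','force','torque','gripper_width','gripper_force','qpos'): print(k,s[k])"
```

```text
ee_pos [532.33095332 325.52904468  59.22366692]
ee_rot [1.79776150e+02 2.29218787e-03 1.03069124e+02]
force [ 2.11131365 -0.6604476  -1.62069301]
torque [-0.05701884 -0.19632619  0.02661389]
gripper_width 9.748681543484551
gripper_force 12.003636360168457
qpos [ 3.04275412e+01  2.98540659e+01  9.49463209e+01 -8.42142194e-02
  5.49866704e+01  1.74066042e+01]
```

Emit:
{"api": "apply_moves", "payload": {
  "delta_pos": [
    [0,0,0],
    [0,0,0],
    [0,0,0],
    [0,0,0],
    [0,0,0],
    [0,0,0],
    [0,0,0]
  ],
  "rot": [
    [0,0,0.46],
    [0,0,0.46],
    [0,0,0.46],
    [0,0,0.46],
    [0,0,0.46],
    [0,0,0.46],
    [0,0,0.46]
  ],
  "hand": [0,0,0,0,0,0,0]
}}

```text
time_s: 6.9
ee_pos: [534.7, 327.1, 59.3]
ee_rot: [179.5, 0.2, 142.7]
force: [8.8, 2.9, -5.0]
gripper_width: 9.8
gripper_force: 12.0
```

Emit:
{"api": "apply_moves", "payload": {
  "delta_pos": [
    [0,0,0],
    [0,0,0],
    [0,0,0],
    [0,0,0],
    [0,0,0],
    [0,0,0],
    [0,0,0],
    [0,0,0]
  ],
  "rot": [
    [0,0,0.35],
    [0,0,0.35],
    [0,0,0.35],
    [0,0,0.35],
    [0,0,0.35],
    [0,0,0.35],
    [0,0,0.35],
    [0,0,0.35]
  ],
  "hand": [0,0,0,0,0,0,0,0]
}}

```text
time_s: 7.57
ee_pos: [535.5, 329.1, 59.4]
ee_rot: [179.5, 0.5, 172.6]
force: [9.9, 9.0, -7.6]
gripper_width: 9.7
gripper_force: 12.0
```

```bash
python3 -c "
from workcell import env
s=env.state()
for k in ('ee_pos','ee_rot','force','torque','gripper_width','gripper_force','qpos'): print(k,s[k])"
```

```text
ee_pos [535.52847681 329.07397872  59.37021538]
ee_rot [179.47059017   0.53649685 172.62193078]
force [ 9.89964811  8.97352473 -7.56658049]
torque [ 1.42612358 -1.7238029   0.03668607]
gripper_width 9.678812742561853
gripper_force 11.998999267816544
qpos [ 30.474302    29.95639716  94.73106396   0.10901548  54.5641184
 -52.21273356]
```

Emit:
{"api": "apply_moves", "payload": {
  "delta_pos": [
    [0.03,0.033,0],
    [0.03,0.033,0],
    [0.03,0.033,0],
    [0.03,0.033,0]
  ],
  "rot": [
    [0,0,0.03],
    [0,0,0.06],
    [0,0,0.1],
    [0,0,0.1]
  ],
  "hand": [0,0,0,0]
}}

```text
time_s: 7.9
ee_pos: [535.5, 329.7, 59.3]
ee_rot: [179.9, 0.1, -178.8]
force: [2.7, -0.2, 0.4]
gripper_width: 11.2
gripper_force: 12.3
```

```bash
python3 -c "
from workcell import env
s=env.state()
for k in ('ee_pos','ee_rot','force','torque','gripper_width','gripper_force','qpos'): print(k,s[k])"
```

```text
ee_pos [535.4670673  329.73761822  59.25371931]
ee_rot [ 1.79916029e+02  1.24698566e-01 -1.78774000e+02]
force [ 2.70710719 -0.17278661  0.39052049]
torque [ 0.15439073 -0.68518177 -0.41967341]
gripper_width 11.226395822363896
gripper_force 12.320530539000174
qpos [ 3.05702287e+01  3.02551805e+01  9.41782192e+01  1.46816682e-02
  5.54167522e+01 -6.06641803e+01]
```

Emit:
{"api": "apply_moves", "payload": {
  "delta_pos": [
    [0,0,0],
    [0,0,0],
    [0,0,0.3],
    [0,0,1],
    [0,0,1],
    [0,0,1],
    [0,0,1]
  ],
  "rot": [
    [0,0,0],
    [0,0,0],
    [0,0,0],
    [0,0,0],
    [0,0,0],
    [0,0,0],
    [0,0,0]
  ],
  "hand": [0.5,0.5,0.5,0.5,0.5,0.5,0.5]
}}

```text
time_s: 8.48
ee_pos: [535.3, 329.9, 182.1]
ee_rot: [179.8, 0.3, -178.8]
force: [-0.1, 0.4, -0.5]
gripper_width: 45.6
gripper_force: 0.0
```

Emit:
{"api": "apply_moves", "payload": {
  "delta_pos": [
    [0.1,-1,0],
    [0.1,-1,0],
    [0.1,-1,0],
    [0.1,-1,0],
    [0.1,-1,0],
    [0.1,-1,0]
  ],
  "rot": [
    [0,0,-0.45],
    [0,0,-0.45],
    [0,0,-0.45],
    [0,0,-0.45],
    [0,0,-0.45],
    [0,0,-0.45]
  ],
  "hand": [0.5,0.5,0.5,0.5,0.5,0.5]
}}

```text
time_s: 8.98
ee_pos: [545.0, 207.8, 177.0]
ee_rot: [-179.8, -0.1, 142.2]
force: [-0.0, 0.2, -0.3]
gripper_width: 45.2
gripper_force: 0.0
```

Emit:
{"api": "apply_moves", "payload": {
  "delta_pos": [
    [0.11,-1,0],
    [0.11,-1,0],
    [0.11,-1,0],
    [0.11,-1,0],
    [0.11,-1,0],
    [0.11,-1,0]
  ],
  "rot": [
    [0,0,-0.45],
    [0,0,-0.45],
    [0,0,-0.45],
    [0,0,-0.45],
    [0,0,-0.45],
    [0,0,-0.45]
  ],
  "hand": [0.5,0.5,0.5,0.5,0.5,0.5]
}}

```text
time_s: 9.48
ee_pos: [558.1, 88.0, 176.9]
ee_rot: [-179.7, -0.0, 103.5]
force: [-0.1, -0.0, 0.6]
gripper_width: 45.8
gripper_force: 0.0
```

Emit:
{"api": "apply_moves", "payload": {
  "delta_pos": [
    [0,-0.14,0],
    [0,-0.14,0],
    [0,-0.14,0]
  ],
  "rot": [
    [0,0,0],
    [0,0,0],
    [0,0,0]
  ],
  "hand": [0.5,0.5,0.5]
}}

```text
time_s: 9.73
ee_pos: [558.4, 72.1, 177.4]
ee_rot: [-179.8, -0.0, 103.8]
force: [0.5, 0.1, -0.0]
gripper_width: 45.5
gripper_force: 0.0
```

```bash
python3 wing.py
```

```text
[558.4  72.1 177.4] [-179.8   -0.   103.8] 9.7333
[279 193  12  38 399] centre [561.5  71.9] len 33.27614292565757 ang 101.68798877910517
```

View pics/tmp.png

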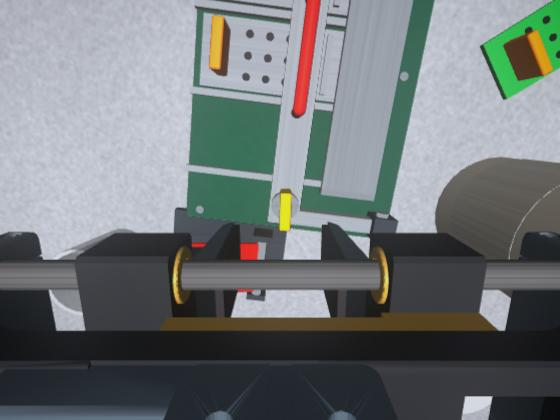

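The view shows the right wing at (285,212), the handle at (305,60) and the right lane empty. Next I grip the right wing.

Emit:
{"api": "apply_moves", "payload": {
  "delta_pos": [
    [0.029,0,-1],
    [0.029,0,-1],
    [0.029,0,-1],
    [0.029,0,-1],
    [0.029,0,-1],
    [0.029,0,-1]
  ],
  "rot": [
    [0,0,-0.02],
    [0,0,-0.02],
    [0,0,-0.02],
    [0,0,-0.02],
    [0,0,-0.02],
    [0,0,-0.02]
  ],
  "hand": [0.5,0.5,0.5,0.5,0.5,0.5]
}}

```text
time_s: 10.28
ee_pos: [564.1, 72.9, 60.5]
ee_rot: [179.9, 0.0, 102.2]
force: [0.3, 0.3, 0.6]
gripper_width: 45.6
gripper_force: 0.0
```

Emit:
{"api": "apply_moves", "payload": {
  "delta_pos": [
    [0,0,0],
    [0,0,0],
    [0,0,0],
    [0,0,0],
    [0,0,0],
    [0,0,0]
  ],
  "rot": [
    [0,0,0],
    [0,0,0],
    [0,0,0],
    [0,0,0],
    [0,0,0],
    [0,0,0]
  ],
  "hand": [0,0,0,0,0,0],
  "newtons": 12
}}

```text
time_s: 10.78
ee_pos: [562.2, 72.1, 59.3]
ee_rot: [-179.9, 0.0, 102.2]
force: [-0.7, 0.5, 5.2]
gripper_width: 10.0
gripper_force: 12.0
```

Emit:
{"api": "apply_moves", "payload": {
  "delta_pos": [
    [0,0,0],
    [0,0,0],
    [0,0,0],
    [0,0,0],
    [0,0,0],
    [0,0,0],
    [0,0,0]
  ],
  "rot": [
    [0,0,0.46],
    [0,0,0.46],
    [0,0,0.46],
    [0,0,0.46],
    [0,0,0.46],
    [0,0,0.46],
    [0,0,0.46]
  ],
  "hand": [0,0,0,0,0,0,0]
}}

```text
time_s: 11.37
ee_pos: [562.0, 72.0, 59.3]
ee_rot: [-179.9, -0.1, 141.8]
force: [-4.0, -1.4, 5.6]
gripper_width: 10.0
gripper_force: 12.0
```

Emit:
{"api": "apply_moves", "payload": {
  "delta_pos": [
    [0,0,0],
    [0,0,0],
    [0,0,0],
    [0,0,0],
    [0,0,0],
    [0,0,0],
    [0,0,0]
  ],
  "rot": [
    [0,0,0.35],
    [0,0,0.35],
    [0,0,0.35],
    [0,0,0.35],
    [0,0,0.35],
    [0,0,0.35],
    [0,0,0.35]
  ],
  "hand": [0,0,0,0,0,0,0]
}}

```text
time_s: 11.95
ee_pos: [561.9, 71.7, 59.3]
ee_rot: [-179.9, -0.1, 171.7]
force: [-4.1, -2.6, 5.1]
gripper_width: 10.1
gripper_force: 12.0
```

```bash
python3 -c "
from workcell import env
s=env.state()
for k in ('ee_pos','ee_rot','force','torque','gripper_width','gripper_force','qpos'): print(k,s[k])"
```

```text
ee_pos [561.86717758  71.74815413  59.33825517]
ee_rot [-1.79923447e+02 -1.22214740e-01  1.71718169e+02]
force [-4.1221226  -2.59697769  5.11938225]
torque [-0.32538758  0.51533225  0.05614413]
gripper_width 10.050095918203384
gripper_force 12.000505775213242
qpos [ 6.13962442e+00  2.56360828e+01  1.02777998e+02 -5.56708494e-02
  5.17233622e+01 -7.55440884e+01]
```

Emit:
{"api": "apply_moves", "payload": {
  "delta_pos": [
    [0,0,0],
    [0,0,0],
    [0,0,0],
    [0,0,0]
  ],
  "rot": [
    [0,0,0.06],
    [0,0,0.115],
    [0,0,0.115],
    [0,0,0.115]
  ],
  "hand": [0,0,0,0]
}}

```text
time_s: 12.28
ee_pos: [562.1, 71.7, 59.2]
ee_rot: [-180.0, -0.1, -178.6]
force: [-3.4, -3.2, 5.5]
gripper_width: 11.8
gripper_force: 12.4
```

```bash
python3 -c "
from workcell import env
s=env.state()
for k in ('ee_rot','force','torque','gripper_width','gripper_force'): print(k,s[k])"
```

```text
ee_rot [-1.79962419e+02 -1.14550260e-01 -1.78567660e+02]
force [-3.3588313  -3.22245291  5.4751491 ]
torque [-0.4743092   0.54268461 -0.41955677]
gripper_width 11.765616709831669
gripper_force 12.383411311602686
```

Emit:
{"api": "apply_moves", "payload": {
  "delta_pos": [
    [0,0,0],
    [0,0,0],
    [0,0,0.3],
    [0,0,1],
    [0,0,1],
    [0,0,1],
    [0,0,1]
  ],
  "rot": [
    [0,0,0],
    [0,0,0],
    [0,0,0],
    [0,0,0],
    [0,0,0],
    [0,0,0],
    [0,0,0]
  ],
  "hand": [0.5,0.5,0.5,0.5,0.5,0.5,0.5]
}}

```text
time_s: 12.87
ee_pos: [565.1, 72.9, 181.7]
ee_rot: [179.9, 0.4, -178.4]
force: [-0.4, -0.2, -0.2]
gripper_width: 45.6
gripper_force: 0.0
```

Emit:
{"api": "apply_moves", "payload": {
  "delta_pos": [
    [-0.06,0.5,0],
    [-0.06,0.5,0],
    [-0.06,0.5,0],
    [-0.06,0.5,0],
    [-0.06,0.5,0],
    [-0.06,0.5,0],
    [-0.06,0.5,0]
  ],
  "rot": [
    [0,0,-0.495],
    [0,0,-0.495],
    [0,0,-0.495],
    [0,0,-0.495],
    [0,0,-0.495],
    [0,0,-0.495],
    [0,0,-0.495]
  ],
  "hand": [0.5,0.5,0.5,0.5,0.5,0.5,0.5]
}}

```text
time_s: 13.45
ee_pos: [554.9, 132.5, 176.8]
ee_rot: [-179.9, -0.1, 139.0]
force: [-0.6, 0.1, -0.8]
gripper_width: 45.6
gripper_force: 0.0
```

Emit:
{"api": "apply_moves", "payload": {
  "delta_pos": [
    [-0.06,0.575,0],
    [-0.06,0.575,0],
    [-0.06,0.575,0],
    [-0.06,0.575,0],
    [-0.06,0.575,0],
    [-0.06,0.575,0],
    [-0.06,0.575,0]
  ],
  "rot": [
    [0,0,-0.495],
    [0,0,-0.495],
    [0,0,-0.495],
    [0,0,-0.495],
    [0,0,-0.495],
    [0,0,-0.495],
    [0,0,-0.495]
  ],
  "hand": [0.5,0.5,0.5,0.5,0.5,0.5,0.5]
}}

```text
time_s: 14.03
ee_pos: [548.1, 201.4, 177.4]
ee_rot: [-179.9, 0.0, 96.6]
force: [-0.6, 0.5, 0.3]
gripper_width: 45.8
gripper_force: 0.0
```

```bash
python3 - <<'E'
from wing import *
a,s=wings(98,(0,180,60),(5,255,255))
save(a,'tmp2')
wings(80)
E
```

```text
[548.1 201.4 177.4] [-179.9    0.    96.6] 14.0333
[ 273  155   12  105 1071] centre [545.1 208.3] len 86.24035623251754 ang 97.36220922760099
[548.2 201.3 177.6] [-179.9    0.    96.8] 14.0833
[257  36  44  20 523] centre [530.6 330.1] len 33.03748437569949 ang 176.4652302478883
```

View pics/tmp2.png

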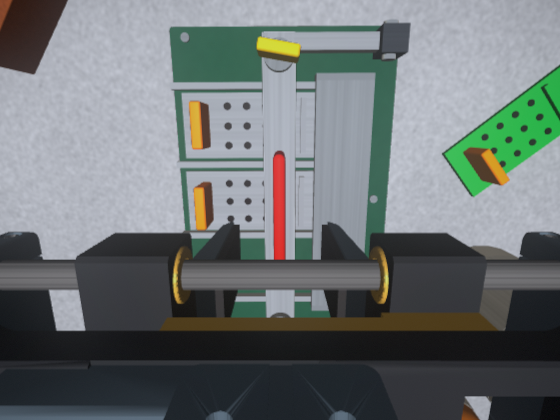

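The view shows the left wing turned crosswise at (278,48) and the handle vertical at (280,205). I grip the handle and lift the bar along its arc.

Emit:
{"api": "apply_moves", "payload": {
  "delta_pos": [
    [-0.012,0,-0.85],
    [-0.012,0,-0.85],
    [-0.012,0,-0.85],
    [-0.012,0,-0.85],
    [-0.012,0,-0.85]
  ],
  "rot": [
    [0,0,0],
    [0,0,0],
    [0,0,0],
    [0,0,0],
    [0,0,0]
  ],
  "hand": [0.5,0.5,0.5,0.5,0.5]
}}

```text
time_s: 14.55
ee_pos: [546.8, 201.2, 76.1]
ee_rot: [-179.9, 0.0, 96.7]
force: [-0.2, 0.5, -0.1]
gripper_width: 45.8
gripper_force: 0.0
```

Emit:
{"api": "apply_moves", "payload": {
  "delta_pos": [
    [0,0,0],
    [0,0,0],
    [0,0,0],
    [0,0,0],
    [0,0,0],
    [0,0,0]
  ],
  "rot": [
    [0,0,0],
    [0,0,0],
    [0,0,0],
    [0,0,0],
    [0,0,0],
    [0,0,0]
  ],
  "hand": [0,0,0,0,0,0],
  "newtons": 30
}}

```text
time_s: 15.05
ee_pos: [546.7, 201.4, 77.6]
ee_rot: [-180.0, -0.0, 96.6]
force: [0.5, -0.2, 3.6]
gripper_width: 9.5
gripper_force: 30.0
```

Emit:
{"api": "apply_moves", "payload": {
  "delta_pos": [
    [0.036,0.004,0.068],
    [0.079,0.009,0.133],
    [0.127,0.015,0.193],
    [0.18,0.021,0.248],
    [0.237,0.028,0.299],
    [0.299,0.035,0.345],
    [0.364,0.043,0.385],
    [0.433,0.051,0.419],
    [0.433,0.051,0.419]
  ],
  "rot": [
    [0,0,0],
    [0,0,0],
    [0,0,0],
    [0,0,0],
    [0,0,0],
    [0,0,0],
    [0,0,0],
    [0,0,0],
    [0,0,0]
  ],
  "hand": [0,0,0,0,0,0,0,0,0]
}}

```text
time_s: 15.8
ee_pos: [597.5, 207.3, 130.3]
ee_rot: [-179.7, 0.0, 96.6]
force: [-10.1, -0.3, 11.8]
gripper_width: 9.1
gripper_force: 30.0
```

```bash
python3 - <<'E'
from h import *
s=env.state()
for k in ('ee_pos','ee_rot','force','torque','gripper_width','gripper_force'): print(k,s[k])
a=viewer.grab_frame('scene'); cv2.imwrite('pics/s2.png',cv2.resize(a['pixels'][160:320,200:400,::-1],None,fx=3,fy=3))
E
```

```text
ee_pos [597.52063471 207.31735662 130.33825063]
ee_rot [-1.79725700e+02  2.24536212e-03  9.65867084e+01]
force [-10.14136652  -0.30142136  11.7982615 ]
torque [-0.23923087  1.95109011  0.10492674]
gripper_width 9.149226826924068
gripper_force 30.0059375166893
```

View pics/s2.png

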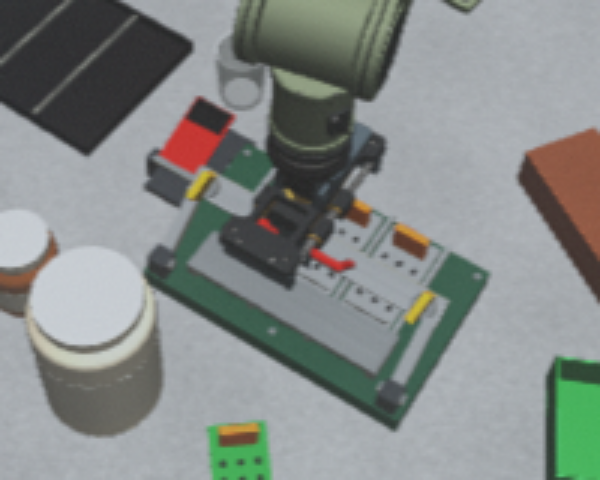

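The crop shows the bar part way up with the handle in the gripper, so I continue along the arc.

Emit:
{"api": "apply_moves", "payload": {
  "delta_pos": [
    [0.065,0.008,0.045],
    [0.135,0.017,0.066],
    [0.209,0.026,0.081],
    [0.285,0.035,0.09],
    [0.361,0.044,0.09],
    [0.438,0.053,0.085],
    [0.57,0.067,0.063],
    [0.57,0.067,0.063]
  ],
  "rot": [
    [0,0,0],
    [0,0,0],
    [0,0,0],
    [0,0,0],
    [0,0,0],
    [0,0,0],
    [0,0,0],
    [0,0,0]
  ],
  "hand": [0,0,0,0,0,0,0,0]
}}

```text
time_s: 16.52
ee_pos: [665.5, 215.2, 137.0]
ee_rot: [-179.6, 0.0, 96.6]
force: [-11.9, -1.2, 8.9]
gripper_width: 9.1
gripper_force: 30.0
```

```bash
python3 - <<'E'
from h import *
s=env.state()
for k in ('ee_pos','ee_rot','force','torque','gripper_width','gripper_force'): print(k,s[k])
h=S((532,198.9,.117),(110,0,48)); d=s['ee_pos']-h; u=d[0]*np.cos(.117)+d[1]*np.sin(.117); w=s['ee_pos'][2]+18.8-48
print(u,w,np.hypot(u,w),np.degrees(np.arctan2(w,-u))-26.1)
E
```

```text
ee_pos [665.54153952 215.15385921 137.02361276]
ee_rot [-1.79575914e+02  1.57556239e-02  9.65832684e+01]
force [-11.88630189  -1.1602505    8.93382362]
torque [-0.27664879  1.76790653  0.10132065]
gripper_width 9.10539998451772
gripper_force 30.014517903327942
24.52592241660392 107.82361275733027 110.57781123909076 76.71465221376121
```

Emit:
{"api": "apply_moves", "payload": {
  "delta_pos": [
    [0,0,0],
    [0,0,0],
    [0,0,0],
    [0,0,0.3],
    [0,0,1],
    [0,0,1],
    [0,0,1],
    [0,0,1]
  ],
  "rot": [
    [0,0,0],
    [0,0,0],
    [0,0,0],
    [0,0,0],
    [0,0,0],
    [0,0,0],
    [0,0,0],
    [0,0,0]
  ],
  "hand": [0.3,0.3,0.3,0.3,0.3,0.3,0.3,0.3]
}}

```text
time_s: 17.18
ee_pos: [669.6, 215.9, 259.4]
ee_rot: [179.5, -0.1, 96.6]
force: [0.9, 0.1, -0.3]
gripper_width: 27.1
gripper_force: 0.0
```

Emit:
{"api": "apply_moves", "payload": {
  "delta_pos": [
    [-0.76,-0.95,0],
    [-0.76,-0.95,0],
    [-0.76,-0.95,0],
    [-0.76,-0.95,0],
    [-0.76,-0.95,0]
  ],
  "rot": [
    [0,0,0],
    [0,0,0],
    [0,0,0],
    [0,0,0],
    [0,0,0]
  ],
  "hand": [0,0,0,0,0]
}}

```text
time_s: 17.6
ee_pos: [573.2, 98.1, 254.2]
ee_rot: [-179.8, 0.1, 96.4]
force: [-0.9, 0.6, -0.2]
gripper_width: 0.6
gripper_force: 0.0
```

Emit:
{"api": "apply_moves", "payload": {
  "delta_pos": [
    [-0.76,-0.95,-0.3],
    [-0.76,-0.95,-0.3],
    [-0.76,-0.95,-0.3],
    [-0.76,-0.95,-0.3],
    [-0.76,-0.95,-0.3]
  ],
  "rot": [
    [0,0,0],
    [0,0,0],
    [0,0,0],
    [0,0,0],
    [0,0,0]
  ],
  "hand": [0,0,0,0,0]
}}

```text
time_s: 18.02
ee_pos: [481.2, -15.0, 216.6]
ee_rot: [-179.6, 0.0, 96.4]
force: [-0.4, 0.3, 0.0]
gripper_width: 0.2
gripper_force: 0.0
```

```bash
python3 - <<'E'
from wing import *
a,s=wings(55,(0,180,60),(5,255,255))
t=viewer.grab_frame('top')
for p,ss in ((a,s),(t,None)):
  for n,z in (('pedal_pad',60),('beaker',0),('tray',0)):
    for r in spotter.landmark_of(p,n)[:2]: print(n,round(r['score'],2),ray(p,r['position'],z,ss)[:2])
save(a,'w3'); cv2.imwrite('pics/t3.png',cv2.resize(t['pixels'][150:290,170:430,::-1],None,fx=3,fy=3))
E
```

```text
[481.2 -15.  216.6] [-179.6    0.    96.4] 18.0167
[ 270  166   75   55 2395] centre [507.6  -9.2] len 78.85997111525607 ang 9.13769938208479
pedal_pad 0.72 [721.8  93.7]
pedal_pad 0.63 [485.2 -11.9]
beaker 0.74 [398.  -33.7]
pedal_pad 0.21 [ 503.6 -560.3]
beaker 0.55 [394.2 -31.9]
tray 0.86 [ 492.8 -249.5]
```

View pics/t3.png

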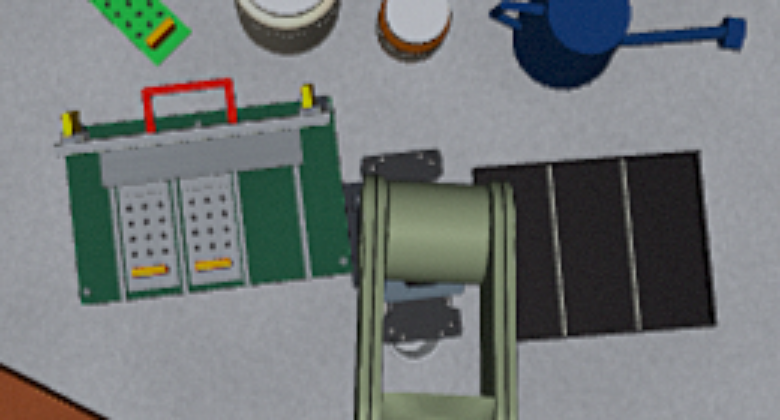

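The top crop shows the bar up, both plates in view, the screws loose, and the gripper over the pedal. Pressing the pedal.

Emit:
{"api": "apply_moves", "payload": {
  "delta_pos": [
    [0.015,0.015,-1],
    [0.015,0.015,-1],
    [0.015,0.015,-1],
    [0.015,0.015,-1]
  ],
  "rot": [
    [0,0,0],
    [0,0,0],
    [0,0,0],
    [0,0,0]
  ],
  "hand": [0,0,0,0]
}}

```text
time_s: 18.75
ee_pos: [482.1, -9.9, 92.8]
ee_rot: [-179.2, -0.1, 96.6]
force: [-1.2, -0.8, -0.4]
gripper_width: 0.2
gripper_force: 0.0
```

Emit:
{"api": "apply_moves", "payload": {
  "delta_pos": [
    [0,0,-0.15],
    [0,0,-0.3],
    [0,0,-0.36],
    [0,0,-0.42],
    [0,0,-0.48],
    [0,0,-0.51],
    [0,0,-0.53],
    [0,0,-0.53],
    [0,0,-0.53]
  ],
  "rot": [
    [0,0,0],
    [0,0,0],
    [0,0,0],
    [0,0,0],
    [0,0,0],
    [0,0,0],
    [0,0,0],
    [0,0,0],
    [0,0,0]
  ],
  "hand": [0,0,0,0,0,0,0,0,0]
}}

```text
time_s: 19.5
ee_pos: [485.7, -10.6, 37.3]
ee_rot: [-179.8, -0.0, 96.6]
force: [-6.6, -0.9, 10.0]
gripper_width: 0.5
gripper_force: 4.9
```

Emit:
{"api": "apply_moves", "payload": {
  "delta_pos": [
    [0,0,-0.03],
    [0,0,-0.06],
    [0,0,-0.06],
    [0,0,-0.06]
  ],
  "rot": [
    [0,0,0],
    [0,0,0],
    [0,0,0],
    [0,0,0]
  ],
  "hand": [0,0,0,0]
}}

```text
time_s: 19.83
ee_pos: [485.8, -10.6, 35.5]
ee_rot: [-179.9, 0.0, 96.6]
force: [-20.1, -0.2, 57.4]
gripper_width: 0.4
gripper_force: 28.6
```

Emit:
{"api": "apply_moves", "payload": {
  "delta_pos": [
    [0,0,0.1],
    [0,0,0.25],
    [0,0,1],
    [0,0,1],
    [0,0,1],
    [0,0,1]
  ],
  "rot": [
    [0,0,0],
    [0,0,0],
    [0,0,0],
    [0,0,0],
    [0,0,0],
    [0,0,0]
  ],
  "hand": [0,0,0,0,0,0]
}}

```text
time_s: 20.33
ee_pos: [490.2, -10.6, 152.9]
ee_rot: [179.4, 0.1, 96.6]
force: [1.2, 0.1, 0.1]
gripper_width: 0.3
gripper_force: 0.0
```

Emit:
{"api": "apply_moves", "payload": {
  "delta_pos": [
    [-0.12,0.84,0.5],
    [-0.12,0.84,0.5],
    [-0.12,0.84,0.5],
    [-0.12,0.84,0.5],
    [-0.12,0.84,0.5]
  ],
  "rot": [
    [0,0,0],
    [0,0,0],
    [0,0,0],
    [0,0,0],
    [0,0,0]
  ],
  "hand": [0.5,0.5,0.5,0.5,0.5]
}}

```text
time_s: 20.75
ee_pos: [472.4, 91.3, 208.1]
ee_rot: [180.0, 0.0, 96.8]
force: [-0.2, 0.0, -0.9]
gripper_width: 31.0
gripper_force: 0.0
```

Emit:
{"api": "apply_moves", "payload": {
  "delta_pos": [
    [-0.12,0.84,0],
    [-0.12,0.84,0],
    [-0.12,0.84,0],
    [-0.12,0.84,0],
    [-0.12,0.84,0]
  ],
  "rot": [
    [0,0,0],
    [0,0,0],
    [0,0,0],
    [0,0,0],
    [0,0,0]
  ],
  "hand": [0.5,0.5,0.5,0.5,0.5]
}}

```text
time_s: 21.17
ee_pos: [457.6, 190.2, 206.4]
ee_rot: [-179.8, 0.1, 96.7]
force: [-0.7, -0.8, -0.7]
gripper_width: 45.9
gripper_force: 0.0
```

```bash
python3 - <<'E'
from wing import *
a,s=wings(68,(8,150,80),(23,255,255))
save(a,'w4')
for r in spotter.landmark_of(a,'pedal_pad')[:2]: print(round(r['score'],2),ray(a,r['position'],60,s)[:2])
E
```

```text
[457.6 190.2 206.4] [-179.8    0.1   96.7] 21.1667
[  34    0  112   55 3509] centre [273.1 324.4] len 95.38043019888957 ang 6.576059434856028
[272 103  10  43 389] centre [444.7 261.8] len 37.9452156122698 ang 96.26755119340851
[531 146  29   9 169] centre [701.  267.8] len 27.17383757332214 ang 2.366692340684989
[272 181  10  39 363] centre [452.8 189.6] len 38.47468201780046 ang 96.65672613155594
[380 251   8  22 101] centre [570.7 137.7] len 24.67611020319154 ang 109.84308769210543
[173 254   7  20  71] centre [356.5 110.5] len 21.771302340110424 ang 85.49419506435396
[378 277  10  27 120] centre [577.2 105.2] len 30.544523752216683 ang 91.48147020415568
[173 282  10  22 109] centre [358.2  76.2] len 25.155018078418795 ang 105.21801165028084
[478 397  14  23 183] centre [724.8 -31.1] len 33.74155104765323 ang 93.5185760828651
```

View pics/w4.png

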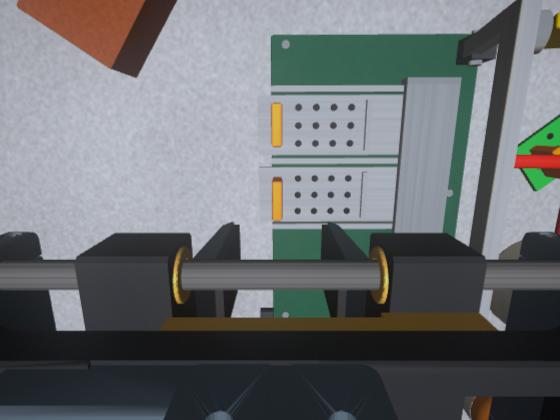

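The view shows both plates kicked out about 24 mm, with fins at (277,124) and (277,200). The pedal has been released. I grip the middle plate's fin.

Emit:
{"api": "apply_moves", "payload": {
  "delta_pos": [
    [-0.035,0,-1],
    [-0.035,0,-1],
    [-0.035,0,-1],
    [-0.035,0,-1],
    [-0.035,0,-1]
  ],
  "rot": [
    [0,0,0],
    [0,0,0],
    [0,0,0],
    [0,0,0],
    [0,0,0]
  ],
  "hand": [0.5,0.5,0.5,0.5,0.5]
}}

```text
time_s: 21.68
ee_pos: [453.1, 189.3, 87.0]
ee_rot: [-179.8, 0.1, 96.5]
force: [0.3, 0.3, 0.4]
gripper_width: 45.7
gripper_force: 0.0
```

Emit:
{"api": "apply_moves", "payload": {
  "delta_pos": [
    [0,0,-0.2],
    [0,0,-0.38],
    [0,0,-0.38],
    [0,0,-0.38],
    [0,0,-0.38],
    [0,0,-0.38],
    [0,0,-0.38],
    [0,0,-0.38]
  ],
  "rot": [
    [0,0,0],
    [0,0,0],
    [0,0,0],
    [0,0,0],
    [0,0,0],
    [0,0,0],
    [0,0,0],
    [0,0,0]
  ],
  "hand": [0.5,0.5,0.5,0,0,0,0,0],
  "newtons": 40
}}

```text
time_s: 22.35
ee_pos: [454.6, 191.2, 43.5]
ee_rot: [179.9, -0.0, 96.6]
force: [0.1, -0.5, 0.7]
gripper_width: 15.0
gripper_force: 0.0
```

Emit:
{"api": "apply_moves", "payload": {
  "delta_pos": [
    [0,0,0],
    [0,0,0],
    [0,0,0],
    [-0.05,-0.006,0],
    [-0.1,-0.012,0],
    [-0.17,-0.02,0],
    [-0.25,-0.029,0],
    [-0.29,-0.034,0],
    [-0.29,-0.034,0]
  ],
  "rot": [
    [0,0,0],
    [0,0,0],
    [0,0,0],
    [0,0,0],
    [0,0,0],
    [0,0,0],
    [0,0,0],
    [0,0,0],
    [0,0,0]
  ],
  "hand": [0,0,0,0,0,0,0,0,0]
}}

```text
time_s: 23.1
ee_pos: [418.1, 186.9, 43.0]
ee_rot: [179.9, -0.0, 96.6]
force: [0.9, 0.7, 8.2]
gripper_width: 9.6
gripper_force: 40.0
```

Emit:
{"api": "apply_moves", "payload": {
  "delta_pos": [
    [0,0,0.05],
    [0,0,0.2],
    [0,0,0.5],
    [0,0,0.9],
    [0,0,0.9],
    [0,0,0.9]
  ],
  "rot": [
    [0,0,0],
    [0,0,0],
    [0,0,0],
    [0,0,0],
    [0,0,0],
    [0,0,0]
  ],
  "hand": [0,0,0,0,0,0]
}}

```text
time_s: 23.6
ee_pos: [418.9, 187.0, 152.1]
ee_rot: [179.9, -0.1, 96.6]
force: [0.2, 0.6, -2.7]
gripper_width: 9.8
gripper_force: 40.0
```

```bash
cat > tray.py <<'E'
from h import *
np.set_printoptions(precision=2,suppress=True)
def tray(p,s=None):
    for r in spotter.landmark_of(p,'tray')[:2]: print('lm',round(r['score'],2),ray(p,r['position'],0,s)[:2])
    m=[r for r in spotter.trace(p,'tray')[:1]]
    for r in m:
        c=max(cv2.findContours(r['mask'].astype(np.uint8),0,2)[0],key=cv2.contourArea)
        h=cv2.convexHull(c); W=np.array([ray(p,q[0],18,s)[:2] for q in h],np.float32)
        print('rect',round(r['score'],2),cv2.minAreaRect(W))
if __name__=='__main__':
    s=env.state(); print(s['ee_pos'],s['force'],s['torque'],s['gripper_width'],s['gripper_force'])
    t=viewer.grab_frame('top'); tray(t); b=viewer.grab_frame('scene'); tray(b); w=viewer.grab_frame('wrist'); save(w,'tw')
    cv2.imwrite('pics/tt.png',np.hstack([cv2.resize(t['pixels'][150:290,170:430,::-1],None,fx=1.5,fy=1.5),cv2.resize(b['pixels'][110:250,130:390,::-1],None,fx=1.5,fy=1.5)]))
E
python3 tray.py
```

```text
[418.91 187.03 152.13] [ 0.17  0.6  -2.74] [-0.07 -0.02 -0.04] 9.84567970796092 39.99931454658508
lm 0.7 [ 504.26 -251.48]
rect 0.63 ((495.92626953125, -255.66590881347656), (209.9086151123047, 272.6622619628906), 4.362879753112793)
lm 0.6 [ 495.43 -247.38]
rect 0.88 ((500.6026306152344, -252.26487731933594), (219.79502868652344, 278.98651123046875), 4.178791522979736)
```

View pics/tt.png

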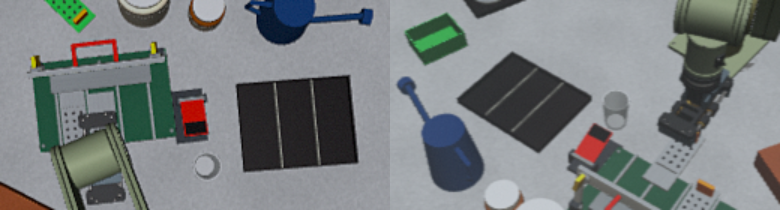

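The crops show the plate lifted clear in the gripper. The tray is unmoved at about (496,-255), yaw 4.3°. I carry the plate over the middle bay.

Emit:
{"api": "apply_moves", "payload": {
  "delta_pos": [
    [0.01,-0.15,0.1],
    [0.02,-0.4,0.1],
    [0.03,-0.65,0.1],
    [0.035,-0.93,0.1]
  ],
  "rot": [
    [0,0,-0.007],
    [0,0,-0.007],
    [0,0,-0.007],
    [0,0,-0.007]
  ],
  "hand": [0,0,0,0]
}}

```text
time_s: 24.28
ee_pos: [423.0, 74.6, 161.7]
ee_rot: [-179.9, -0.0, 96.1]
force: [1.4, -0.9, -1.5]
gripper_width: 10.1
gripper_force: 40.0
```

Emit:
{"api": "apply_moves", "payload": {
  "delta_pos": [
    [0.01,-0.23,0],
    [0.02,-0.46,0],
    [0.03,-0.7,0],
    [0.035,-0.93,0]
  ],
  "rot": [
    [0,0,-0.007],
    [0,0,-0.007],
    [0,0,-0.007],
    [0,0,-0.007]
  ],
  "hand": [0,0,0,0]
}}

```text
time_s: 24.62
ee_pos: [427.0, -37.8, 161.6]
ee_rot: [-179.9, -0.0, 95.4]
force: [0.9, 1.0, -2.4]
gripper_width: 9.8
gripper_force: 40.0
```

Emit:
{"api": "apply_moves", "payload": {
  "delta_pos": [
    [0.01,-0.23,0],
    [0.02,-0.46,0],
    [0.03,-0.7,0],
    [0.035,-0.93,0]
  ],
  "rot": [
    [0,0,-0.007],
    [0,0,-0.007],
    [0,0,-0.007],
    [0,0,-0.007]
  ],
  "hand": [0,0,0,0]
}}

```text
time_s: 24.95
ee_pos: [431.2, -149.3, 161.5]
ee_rot: [-179.9, -0.0, 94.8]
force: [0.5, -0.4, -2.6]
gripper_width: 10.1
gripper_force: 40.0
```

Emit:
{"api": "apply_moves", "payload": {
  "delta_pos": [
    [0.01,-0.23,0],
    [0.02,-0.46,0],
    [0.03,-0.7,0],
    [0.035,-0.93,0],
    [0.035,-0.93,0],
    [0.035,-0.93,0]
  ],
  "rot": [
    [0,0,-0.006],
    [0,0,-0.006],
    [0,0,-0.006],
    [0,0,-0.006],
    [0,0,-0.006],
    [0,0,-0.006]
  ],
  "hand": [0,0,0,0,0,0]
}}

```text
time_s: 25.45
ee_pos: [435.4, -260.3, 161.2]
ee_rot: [-179.9, -0.1, 94.1]
force: [-0.2, -0.4, -1.7]
gripper_width: 10.0
gripper_force: 40.0
```

```bash
python3 - <<'E'
from tray import *
s=env.state(); print(s['ee_pos'],s['ee_rot'],s['force'],s['torque'],s['gripper_width'],s['gripper_force'])
b=viewer.grab_frame('scene'); tray(b); w=viewer.grab_frame('wrist'); tray(w,s)
cv2.imwrite('pics/t5.png',np.hstack([w['pixels'][:,:,::-1],cv2.resize(b['pixels'][90:250,130:290,::-1],(240,240)) if 0 else b['pixels'][:,130:360,::-1]]))
E
```

```text
[ 435.38 -260.33  161.21] [-179.9    -0.09   94.13] [-0.19 -0.42 -1.74] [ 0.01 -0.01  0.01] 9.977711037846888 39.99914467334747
lm 0.63 [275.44 390.55]
lm 0.58 [ 489.94 -258.91]
rect 0.86 ((501.23822021484375, -252.84979248046875), (221.77359008789062, 281.6920471191406), 4.843073844909668)
lm 0.61 [ 497.46 -258.18]
rect 0.94 ((493.825927734375, -207.0034942626953), (210.31558227539062, 167.0648956298828), 4.597447395324707)
```

View pics/t5.png

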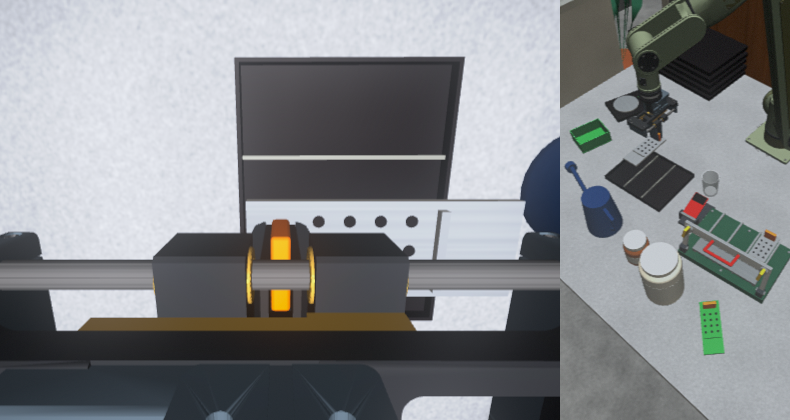

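The wrist view shows the plate level at (380,245), over the bay beyond the divider at row 157, with the fin held at (281,265). I lower it now.

Emit:
{"api": "apply_moves", "payload": {
  "delta_pos": [
    [0,-0.01,-0.25],
    [0,-0.01,-0.5],
    [0,-0.01,-0.75],
    [0,-0.01,-1],
    [0,-0.01,-1]
  ],
  "rot": [
    [0,0,0],
    [0,0,0],
    [0,0,0],
    [0,0,0],
    [0,0,0]
  ],
  "hand": [0,0,0,0,0]
}}

```text
time_s: 26.17
ee_pos: [432.3, -257.8, 37.8]
ee_rot: [-179.5, -0.4, 94.3]
force: [-0.7, 1.2, -1.7]
gripper_width: 9.6
gripper_force: 40.0
```

Emit:
{"api": "apply_moves", "payload": {
  "delta_pos": [
    [0,0,-0.08],
    [0,0,-0.15],
    [0,0,-0.18],
    [0,0,-0.18],
    [0,0,-0.18]
  ],
  "rot": [
    [0,0,0],
    [0,0,0],
    [0,0,0],
    [0,0,0],
    [0,0,0]
  ],
  "hand": [0,0,0,0,0]
}}

```text
time_s: 26.58
ee_pos: [436.5, -261.1, 21.6]
ee_rot: [179.9, 0.1, 94.3]
force: [0.1, -0.7, -1.7]
gripper_width: 9.9
gripper_force: 40.0
```

Emit:
{"api": "apply_moves", "payload": {
  "delta_pos": [
    [0,0,-0.02],
    [0,0,-0.035],
    [0,0,-0.035]
  ],
  "rot": [
    [0,0,0],
    [0,0,0],
    [0,0,0]
  ],
  "hand": [0,0,0]
}}

```text
time_s: 26.83
ee_pos: [436.5, -261.1, 17.1]
ee_rot: [179.9, 0.1, 94.3]
force: [1.8, -0.4, -0.2]
gripper_width: 9.8
gripper_force: 40.0
```

Emit:
{"api": "apply_moves", "payload": {
  "delta_pos": [
    [0,0,0],
    [0,0,0],
    [0,0,0],
    [0,0,0],
    [0,0,0.4],
    [0,0,1],
    [0,0,1],
    [0,0,1],
    [0,0,1]
  ],
  "rot": [
    [0,0,0],
    [0,0,0],
    [0,0,0],
    [0,0,0],
    [0,0,0],
    [0,0,0],
    [0,0,0],
    [0,0,0],
    [0,0,0]
  ],
  "hand": [0.5,0.5,0.5,0.5,0.5,0.5,0.5,0.5,0.5]
}}

```text
time_s: 27.58
ee_pos: [437.2, -261.5, 138.7]
ee_rot: [179.7, 0.2, 94.3]
force: [-0.0, 0.9, -1.3]
gripper_width: 45.7
gripper_force: 0.0
```

Emit:
{"api": "apply_moves", "payload": {
  "delta_pos": [
    [0,1,0.6],
    [0,1,0.6],
    [0,1,0.6],
    [0,1,0.6],
    [0,1,0.6]
  ],
  "rot": [
    [0,0,0.015],
    [0,0,0.015],
    [0,0,0.015],
    [0,0,0.015],
    [0,0,0.015]
  ],
  "hand": [0.5,0.5,0.5,0.5,0.5]
}}

```text
time_s: 28.0
ee_pos: [435.9, -138.4, 209.0]
ee_rot: [179.9, -0.0, 95.8]
force: [0.9, -0.2, -0.2]
gripper_width: 45.4
gripper_force: 0.0
```

Emit:
{"api": "apply_moves", "payload": {
  "delta_pos": [
    [0,1,0],
    [0,1,0],
    [0,1,0],
    [0,1,0]
  ],
  "rot": [
    [0,0,0.015],
    [0,0,0.015],
    [0,0,0.015],
    [0,0,0.015]
  ],
  "hand": [0.5,0.5,0.5,0.5]
}}

```text
time_s: 28.33
ee_pos: [434.6, -16.6, 206.4]
ee_rot: [-179.8, -0.2, 97.1]
force: [0.0, -0.8, 0.5]
gripper_width: 45.7
gripper_force: 0.0
```

Emit:
{"api": "apply_moves", "payload": {
  "delta_pos": [
    [0,1,0],
    [0,1,0],
    [0,1,0],
    [0,1,0]
  ],
  "rot": [
    [0,0,0],
    [0,0,0],
    [0,0,0],
    [0,0,0]
  ],
  "hand": [0.5,0.5,0.5,0.5]
}}

```text
time_s: 28.67
ee_pos: [435.7, 103.0, 206.6]
ee_rot: [-179.8, -0.1, 97.1]
force: [-1.3, 0.0, 0.5]
gripper_width: 45.4
gripper_force: 0.0
```

Emit:
{"api": "apply_moves", "payload": {
  "delta_pos": [
    [0.08,1,0],
    [0.08,1,0],
    [0.08,1,0],
    [0.08,1,0],
    [0.08,1,0]
  ],
  "rot": [
    [0,0,0],
    [0,0,0],
    [0,0,0],
    [0,0,0],
    [0,0,0]
  ],
  "hand": [0.5,0.5,0.5,0.5,0.5]
}}

```text
time_s: 29.08
ee_pos: [445.7, 218.9, 206.5]
ee_rot: [-179.8, 0.1, 97.0]
force: [-0.4, 0.2, 0.3]
gripper_width: 45.1
gripper_force: 0.0
```

```bash
python3 - <<'E'
from wing import *
from tray import tray
a,s=wings(68,(8,150,80),(23,255,255),130)
t=viewer.grab_frame('top'); tray(t)
save(a,'w6'); cv2.imwrite('pics/t6.png',cv2.resize(t['pixels'][150:290,170:430,::-1],None,fx=3,fy=3))
E
```

```text
[445.66 218.86 206.5 ] [-179.82    0.13   96.98] 29.0833
[  52    0  126   81 6664] centre [282.1  344.19] len 107.40010800067263 ang 6.893621663318048
[281 136  10  42 393] centre [444.47 261.55] len 38.870847070147654 ang 97.3653456210655
[533 174  27  23 309] centre [700.31 265.32] len 26.91007657205813 ang 1.8341404821727245
[378 249  10  55 258] centre [561.15 150.58] len 61.89793018697959 ang 101.5517346590162
[ 300  313  196   17 2575] centre [587.91 100.11] len 211.05543974450865 ang 7.032904824317274
[161 318  65  12 659] centre [366.52  69.66] len 69.81437003310049 ang 7.035731811219473
lm 0.59 [ 504.97 -250.05]
rect 0.82 ((496.133544921875, -255.84548950195312), (209.43719482421875, 271.6429748535156), 4.448163032531738)
```

View pics/t6.png

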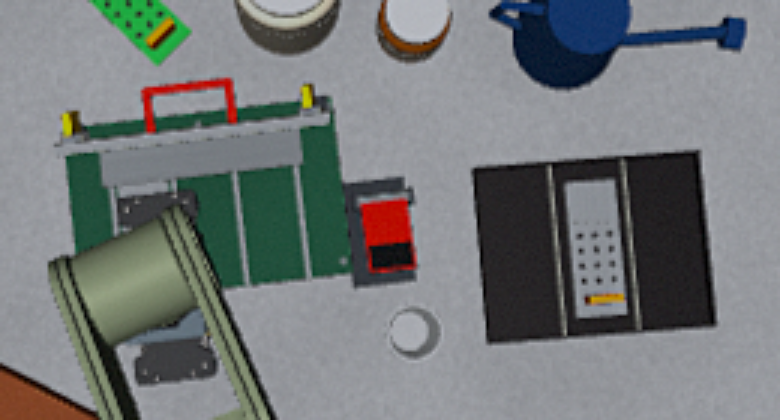

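The plate lies flat in the middle bay at (597,245). Now for the second plate.

Emit:
{"api": "apply_moves", "payload": {
  "delta_pos": [
    [-0.01,0.35,-0.3],
    [-0.01,0.35,-1],
    [-0.01,0.35,-1],
    [-0.01,0.35,-1],
    [-0.01,0.35,-1],
    [-0.01,0.35,-1]
  ],
  "rot": [
    [0,0,0],
    [0,0,0],
    [0,0,0],
    [0,0,0],
    [0,0,0],
    [0,0,0]
  ],
  "hand": [0.5,0.5,0.5,0.5,0.5,0.5]
}}

```text
time_s: 29.78
ee_pos: [445.2, 260.7, 89.5]
ee_rot: [179.9, -0.0, 96.8]
force: [-0.1, 1.3, 1.2]
gripper_width: 45.6
gripper_force: 0.0
```

Emit:
{"api": "apply_moves", "payload": {
  "delta_pos": [
    [0,0,-0.2],
    [0,0,-0.38],
    [0,0,-0.38],
    [0,0,-0.38],
    [0,0,-0.38],
    [0,0,-0.38],
    [0,0,-0.38],
    [0,0,-0.38],
    [0,0,-0.38],
    [0,0,-0.38]
  ],
  "rot": [
    [0,0,0],
    [0,0,0],
    [0,0,0],
    [0,0,0],
    [0,0,0],
    [0,0,0],
    [0,0,0],
    [0,0,0],
    [0,0,0],
    [0,0,0]
  ],
  "hand": [0.5,0.5,0.5,0,0,0,0,0,0,0],
  "newtons": 40
}}

```text
time_s: 30.62
ee_pos: [444.8, 261.5, 43.7]
ee_rot: [179.9, -0.0, 96.9]
force: [0.5, -0.4, 4.5]
gripper_width: 9.6
gripper_force: 40.0
```

Emit:
{"api": "apply_moves", "payload": {
  "delta_pos": [
    [-0.05,-0.006,0],
    [-0.1,-0.012,0],
    [-0.17,-0.02,0],
    [-0.25,-0.029,0],
    [-0.29,-0.034,0],
    [-0.29,-0.034,0]
  ],
  "rot": [
    [0,0,0],
    [0,0,0],
    [0,0,0],
    [0,0,0],
    [0,0,0],
    [0,0,0]
  ],
  "hand": [0,0,0,0,0,0]
}}

```text
time_s: 31.12
ee_pos: [408.4, 257.3, 43.6]
ee_rot: [180.0, -0.0, 96.9]
force: [0.6, 0.3, 8.0]
gripper_width: 9.9
gripper_force: 40.0
```

Emit:
{"api": "apply_moves", "payload": {
  "delta_pos": [
    [0,0,0.05],
    [0,0,0.2],
    [0,0,0.5],
    [0,0,0.9],
    [0,0,0.98],
    [0,0,0.98]
  ],
  "rot": [
    [0,0,0],
    [0,0,0],
    [0,0,0],
    [0,0,0],
    [0,0,0],
    [0,0,0]
  ],
  "hand": [0,0,0,0,0,0]
}}

```text
time_s: 31.62
ee_pos: [409.7, 257.8, 163.7]
ee_rot: [179.8, -0.1, 96.8]
force: [0.4, 0.1, -1.9]
gripper_width: 9.6
gripper_force: 40.0
```

Emit:
{"api": "apply_moves", "payload": {
  "delta_pos": [
    [0.01,-0.15,0],
    [0.02,-0.4,0],
    [0.03,-0.65,0],
    [0.042,-0.9,0]
  ],
  "rot": [
    [0,0,-0.007],
    [0,0,-0.007],
    [0,0,-0.007],
    [0,0,-0.007]
  ],
  "hand": [0,0,0,0]
}}

```text
time_s: 31.95
ee_pos: [411.2, 147.5, 157.9]
ee_rot: [-179.6, 0.1, 96.3]
force: [0.9, -0.7, -1.6]
gripper_width: 9.7
gripper_force: 40.0
```

Emit:
{"api": "apply_moves", "payload": {
  "delta_pos": [
    [0.01,-0.23,0],
    [0.02,-0.46,0],
    [0.03,-0.7,0],
    [0.042,-0.9,0]
  ],
  "rot": [
    [0,0,-0.007],
    [0,0,-0.007],
    [0,0,-0.007],
    [0,0,-0.007]
  ],
  "hand": [0,0,0,0]
}}

```text
time_s: 32.28
ee_pos: [416.1, 39.6, 158.0]
ee_rot: [-179.6, -0.0, 95.6]
force: [0.3, 0.5, -2.2]
gripper_width: 9.9
gripper_force: 40.0
```

Emit:
{"api": "apply_moves", "payload": {
  "delta_pos": [
    [0.01,-0.23,0],
    [0.02,-0.46,0],
    [0.03,-0.7,0],
    [0.042,-0.9,0]
  ],
  "rot": [
    [0,0,-0.007],
    [0,0,-0.007],
    [0,0,-0.007],
    [0,0,-0.007]
  ],
  "hand": [0,0,0,0]
}}

```text
time_s: 32.62
ee_pos: [421.4, -67.7, 158.0]
ee_rot: [-179.6, -0.1, 95.0]
force: [0.9, -0.5, -2.6]
gripper_width: 9.8
gripper_force: 40.0
```

Emit:
{"api": "apply_moves", "payload": {
  "delta_pos": [
    [0.01,-0.23,0],
    [0.02,-0.46,0],
    [0.03,-0.7,0],
    [0.042,-0.9,0],
    [0.042,-0.9,0],
    [0.042,-0.9,0]
  ],
  "rot": [
    [0,0,-0.009],
    [0,0,-0.009],
    [0,0,-0.009],
    [0,0,-0.009],
    [0,0,-0.009],
    [0,0,-0.009]
  ],
  "hand": [0,0,0,0,0,0]
}}

```text
time_s: 33.12
ee_pos: [427.3, -174.4, 158.2]
ee_rot: [-179.7, -0.2, 94.1]
force: [-0.3, -0.4, -1.6]
gripper_width: 10.0
gripper_force: 40.0
```

```bash
python3 - <<'E'
from tray import *
s=env.state(); print(s['ee_pos'],s['ee_rot'],s['force'],s['torque'],s['gripper_width'],s['gripper_force'])
w=viewer.grab_frame('wrist'); tray(w,s); b=viewer.grab_frame('scene'); tray(b)
cv2.imwrite('pics/t7.png',np.hstack([w['pixels'][:,:,::-1],b['pixels'][:,130:360,::-1]]))
E
```

```text
[ 427.31 -174.35  158.17] [-179.67   -0.21   94.13] [-0.28 -0.41 -1.63] [-0.02 -0.03  0.03] 10.018140605457422 39.999271631240845
rect 0.74 ((489.1087646484375, -155.5576171875), (214.5930938720703, 81.46369171142578), 8.434996604919434)
lm 0.78 [ 500.51 -261.84]
rect 0.7 ((504.5465393066406, -253.87200927734375), (219.3266143798828, 283.68011474609375), 4.575554370880127)
```

View pics/t7.png

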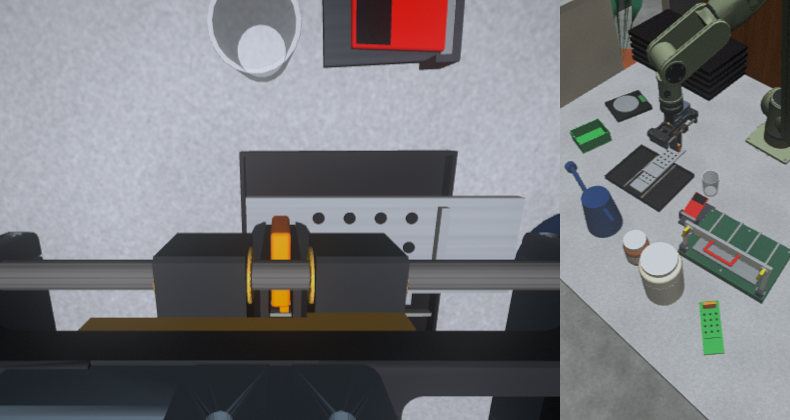

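The view shows the plate level at (385,240), with the tray's near edge at row 151. The beaker and pedal are clear.

```bash
python3 - <<'E'
from h import *
s=env.state(); w=viewer.grab_frame('wrist')
for uv in ((240,152),(457,151)): print(ray(w,uv,18,s))
E
```

```text
[ 386.29224037 -129.92472838   18.        ]
[ 595.21814065 -113.21369915   18.        ]
```

Emit:
{"api": "apply_moves", "payload": {
  "delta_pos": [
    [0.045,0.01,-0.25],
    [0.045,0.01,-0.5],
    [0.045,0.01,-0.75],
    [0.045,0.01,-1],
    [0.045,0.01,-1]
  ],
  "rot": [
    [0,0,0.003],
    [0,0,0.003],
    [0,0,0.003],
    [0,0,0.003],
    [0,0,0.003]
  ],
  "hand": [0,0,0,0,0]
}}

```text
time_s: 33.88
ee_pos: [431.2, -171.5, 36.3]
ee_rot: [-179.4, -0.3, 94.6]
force: [-0.5, 1.3, -2.7]
gripper_width: 9.7
gripper_force: 40.0
```

Emit:
{"api": "apply_moves", "payload": {
  "delta_pos": [
    [0,0,-0.05],
    [0,0,-0.1],
    [0,0,-0.14],
    [0,0,-0.14],
    [0,0,-0.17],
    [0,0,-0.17],
    [0,0,-0.17]
  ],
  "rot": [
    [0,0,0],
    [0,0,0],
    [0,0,0],
    [0,0,0],
    [0,0,0],
    [0,0,0],
    [0,0,0]
  ],
  "hand": [0,0,0,0,0,0,0]
}}

```text
time_s: 34.47
ee_pos: [435.3, -173.7, 20.6]
ee_rot: [180.0, 0.0, 94.5]
force: [0.1, 0.2, -1.6]
gripper_width: 9.8
gripper_force: 40.0
```

Emit:
{"api": "apply_moves", "payload": {
  "delta_pos": [
    [0,0,-0.015],
    [0,0,-0.03],
    [0,0,-0.03],
    [0,0,-0.03],
    [0,0,-0.03],
    [0,0,-0.03],
    [0,0,-0.03],
    [0,0,-0.03]
  ],
  "rot": [
    [0,0,0],
    [0,0,0],
    [0,0,0],
    [0,0,0],
    [0,0,0],
    [0,0,0],
    [0,0,0],
    [0,0,0]
  ],
  "hand": [0,0,0,0,0.5,0.5,0.5,0.5]
}}

```text
time_s: 35.13
ee_pos: [435.2, -173.7, 16.5]
ee_rot: [180.0, 0.0, 94.5]
force: [-0.6, -0.2, 0.0]
gripper_width: 33.4
gripper_force: 0.0
```

Emit:
{"api": "apply_moves", "payload": {
  "delta_pos": [
    [0,0,0.3],
    [0,0,1],
    [0,0,1],
    [0,0,1],
    [0,0,1]
  ],
  "rot": [
    [0,0,0],
    [0,0,0],
    [0,0,0],
    [0,0,0],
    [0,0,0]
  ],
  "hand": [0.5,0.5,0.5,0.5,0.5]
}}

```text
time_s: 35.55
ee_pos: [436.7, -174.3, 139.0]
ee_rot: [179.7, 0.2, 94.5]
force: [-0.5, 0.7, -0.8]
gripper_width: 45.7
gripper_force: 0.0
```

Emit:
{"api": "apply_moves", "payload": {
  "delta_pos": [
    [0,0.81,0.5],
    [0,0.81,0.5],
    [0,0.81,0.5],
    [0,0.81,0.5]
  ],
  "rot": [
    [0,0,0.006],
    [0,0,0.006],
    [0,0,0.006],
    [0,0,0.006]
  ],
  "hand": [0.3,0.3,0.3,0.3]
}}

```text
time_s: 35.88
ee_pos: [435.7, -73.2, 198.0]
ee_rot: [179.8, -0.1, 95.2]
force: [-0.1, -0.1, -0.2]
gripper_width: 27.7
gripper_force: 0.0
```

Emit:
{"api": "apply_moves", "payload": {
  "delta_pos": [
    [0,0.81,0.5],
    [0,0.81,0.5],
    [0,0.81,0.5],
    [0,0.81,0.5]
  ],
  "rot": [
    [0,0,0.006],
    [0,0,0.006],
    [0,0,0.006],
    [0,0,0.006]
  ],
  "hand": [0.3,0.3,0.3,0.3]
}}

```text
time_s: 36.22
ee_pos: [436.3, 23.9, 257.9]
ee_rot: [179.8, -0.1, 95.8]
force: [1.8, 0.4, -0.3]
gripper_width: 27.3
gripper_force: 0.0
```

Emit:
{"api": "apply_moves", "payload": {
  "delta_pos": [
    [0.96,0.81,0],
    [0.96,0.81,0],
    [0.96,0.81,0],
    [0.96,0.81,0],
    [0.96,0.81,0]
  ],
  "rot": [
    [0,0,0.006],
    [0,0,0.006],
    [0,0,0.006],
    [0,0,0.006],
    [0,0,0.006]
  ],
  "hand": [0.3,0.3,0.3,0.3,0.3]
}}

```text
time_s: 36.63
ee_pos: [553.3, 119.8, 252.7]
ee_rot: [-179.8, -0.0, 96.2]
force: [0.1, -0.5, 0.2]
gripper_width: 27.6
gripper_force: 0.0
```

Emit:
{"api": "apply_moves", "payload": {
  "delta_pos": [
    [0.96,0.81,0],
    [0.96,0.81,0],
    [0.96,0.81,0],
    [0.96,0.81,0],
    [0.96,0.81,0]
  ],
  "rot": [
    [0,0,0.006],
    [0,0,0.006],
    [0,0,0.006],
    [0,0,0.006],
    [0,0,0.006]
  ],
  "hand": [0.3,0.3,0.3,0.3,0.3]
}}

```text
time_s: 37.05
ee_pos: [668.0, 216.5, 251.7]
ee_rot: [-179.8, 0.0, 96.7]
force: [-0.1, -0.1, -0.9]
gripper_width: 27.4
gripper_force: 0.0
```

```bash
python3 - <<'E'
from wing import *
a,s=wings(156,(0,180,60),(5,255,255))
t=viewer.grab_frame('top')
cv2.imwrite('pics/t8.png',np.hstack([a['pixels'][:,200:480,::-1],cv2.resize(t['pixels'][150:290,170:430,::-1],(520,280))[:280].copy() if 0 else cv2.copyMakeBorder(cv2.resize(t['pixels'][150:290,170:430,::-1],(516,280)),0,140,0,0,0)]))
E
```

```text
[668.  216.5 251.7] [-179.8    0.    96.7] 37.05
[ 226  153   57  107 1593] centre [644.7 217.9] len 94.37935086371456 ang 98.04123822605946
```

View pics/t8.png

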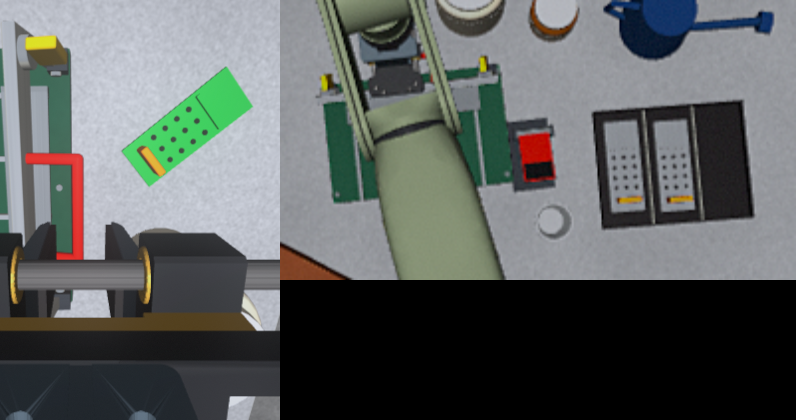

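Both plates lie flat in separate bays. The handle rod is at column 277, between the open fingers. I check its x position numerically.

```bash
python3 - <<'E'
from h import *
s=env.state(); w=viewer.grab_frame('wrist')
for v in (165,205): 
  row=w['pixels'][v].astype(int); c=[i for i in range(200,330) if row[i,0]>120 and row[i,1]<70 and row[i,2]<70]
  c=[i for i in c if i>262]; print(c[0],c[-1],ray(w,((c[0]+c[-1])/2,v),156,s),s['ee_pos'])
E
```

```text
277 286 [660.56818192 252.33610477 156.        ] [665.09546421 213.78646073 253.3575816 ]
277 286 [664.51178628 218.25224355 156.        ] [665.09546421 213.78646073 253.3575816 ]
```

Emit:
{"api": "apply_moves", "payload": {
  "delta_pos": [
    [0,0,-0.3],
    [0,0,-0.6],
    [0,0,-0.85],
    [0,0,-0.97],
    [0,0,-0.97],
    [0,0,-0.97],
    [0,0,-0.97],
    [0,0,-0.97],
    [0,0,-0.97]
  ],
  "rot": [
    [0,0,0],
    [0,0,0],
    [0,0,0],
    [0,0,0],
    [0,0,0],
    [0,0,0],
    [0,0,0],
    [0,0,0],
    [0,0,0]
  ],
  "hand": [0.3,0.3,0.3,0.3,0.3,0,0,0,0],
  "newtons": 30
}}

```text
time_s: 37.95
ee_pos: [665.6, 214.8, 142.6]
ee_rot: [179.9, 0.0, 96.6]
force: [-2.6, -1.6, 6.1]
gripper_width: 9.6
gripper_force: 30.0
```

Emit:
{"api": "apply_moves", "payload": {
  "delta_pos": [
    [-0.05,-0.006,0.01],
    [-0.105,-0.012,0.018],
    [-0.182,-0.021,0.023],
    [-0.258,-0.03,0.022],
    [-0.334,-0.039,0.012],
    [-0.41,-0.048,-0.003],
    [-0.482,-0.057,-0.024],
    [-0.554,-0.065,-0.053],
    [-0.554,-0.065,-0.053]
  ],
  "rot": [
    [0,0,0],
    [0,0,0],
    [0,0,0],
    [0,0,0],
    [0,0,0],
    [0,0,0],
    [0,0,0],
    [0,0,0],
    [0,0,0]
  ],
  "hand": [0,0,0,0,0,0,0,0,0]
}}

```text
time_s: 38.7
ee_pos: [598.4, 207.0, 135.0]
ee_rot: [179.9, 0.0, 96.6]
force: [-1.3, -2.5, 4.0]
gripper_width: 9.2
gripper_force: 30.0
```

Emit:
{"api": "apply_moves", "payload": {
  "delta_pos": [
    [-0.069,-0.008,-0.034],
    [-0.134,-0.016,-0.074],
    [-0.196,-0.023,-0.12],
    [-0.253,-0.03,-0.171],
    [-0.306,-0.036,-0.227],
    [-0.353,-0.042,-0.287],
    [-0.396,-0.047,-0.351],
    [-0.433,-0.051,-0.419],
    [-0.44,-0.051,-0.45],
    [-0.44,-0.051,-0.46]
  ],
  "rot": [
    [0,0,0],
    [0,0,0],
    [0,0,0],
    [0,0,0],
    [0,0,0],
    [0,0,0],
    [0,0,0],
    [0,0,0],
    [0,0,0],
    [0,0,0]
  ],
  "hand": [0,0,0,0,0,0,0,0,0,0]
}}

```text
time_s: 39.53
ee_pos: [546.8, 201.4, 81.7]
ee_rot: [179.8, -0.0, 96.6]
force: [-3.9, -4.8, 31.2]
gripper_width: 9.6
gripper_force: 30.0
```

Emit:
{"api": "apply_moves", "payload": {
  "delta_pos": [
    [0,0,0],
    [0,0,-0.02],
    [0,0,-0.02]
  ],
  "rot": [
    [0,0,0],
    [0,0,0],
    [0,0,0]
  ],
  "hand": [0,0,0]
}}

```text
time_s: 39.78
ee_pos: [546.8, 201.5, 81.5]
ee_rot: [179.8, -0.0, 96.6]
force: [-5.8, -6.3, 35.2]
gripper_width: 9.1
gripper_force: 30.0
```

Emit:
{"api": "apply_moves", "payload": {
  "delta_pos": [
    [0,0,0.03],
    [0,0,0.03],
    [0,0,0.03],
    [0,0,0.3],
    [0,0,0.85],
    [0,0,0.85],
    [0,0,0.85]
  ],
  "rot": [
    [0,0,0],
    [0,0,0],
    [0,0,0],
    [0,0,0],
    [0,0,0],
    [0,0,0],
    [0,0,0]
  ],
  "hand": [0.5,0.5,0.5,0.5,0.5,0.5,0.5]
}}

```text
time_s: 40.37
ee_pos: [548.4, 202.7, 182.4]
ee_rot: [179.6, -0.2, 96.6]
force: [1.7, 1.7, -0.2]
gripper_width: 45.5
gripper_force: 0.0
```

```bash
python3 - <<'E'
from wing import *
wings(80); wings(98,(0,180,60),(5,255,255))
E
```

```text
[548.4 202.7 182.4] [179.6  -0.2  96.6] 40.3667
[255  41  43  19 498] centre [530.5 330. ] len 32.89876087491929 ang 177.21473029674993
[546.9 202.1 179.5] [179.8  -0.1  96.6] 40.4167
[ 274  155   11  105 1075] centre [544.6 208.7] len 86.86839225996019 ang 96.7085367143591
```

Emit:
{"api": "apply_moves", "payload": {
  "delta_pos": [
    [-0.06,0.53,0],
    [-0.06,0.53,0],
    [-0.06,0.53,0],
    [-0.06,0.53,0],
    [-0.06,0.53,0],
    [-0.06,0.53,0],
    [-0.06,0.53,0]
  ],
  "rot": [
    [0,0,0.465],
    [0,0,0.465],
    [0,0,0.465],
    [0,0,0.465],
    [0,0,0.465],
    [0,0,0.465],
    [0,0,0.465]
  ],
  "hand": [0.5,0.5,0.5,0.5,0.5,0.5,0.5]
}}

```text
time_s: 41.05
ee_pos: [537.3, 264.5, 175.0]
ee_rot: [-179.7, -0.2, 136.6]
force: [0.3, 0.2, 0.3]
gripper_width: 45.3
gripper_force: 0.0
```

Emit:
{"api": "apply_moves", "payload": {
  "delta_pos": [
    [-0.06,0.53,0],
    [-0.06,0.53,0],
    [-0.06,0.53,0],
    [-0.06,0.53,0],
    [-0.06,0.53,0],
    [-0.06,0.53,0],
    [-0.06,0.53,0]
  ],
  "rot": [
    [0,0,0.465],
    [0,0,0.465],
    [0,0,0.465],
    [0,0,0.465],
    [0,0,0.465],
    [0,0,0.465],
    [0,0,0.465]
  ],
  "hand": [0.5,0.5,0.5,0.5,0.5,0.5,0.5]
}}

```text
time_s: 41.63
ee_pos: [530.7, 328.1, 175.9]
ee_rot: [-179.9, -0.2, 176.5]
force: [-0.4, 0.9, -0.8]
gripper_width: 45.4
gripper_force: 0.0
```

```bash
python3 - <<'E'
from wing import *
wings(80)
E
```

```text
[530.7 328.1 175.9] [-179.9   -0.2  176.5] 41.6333
[277 193  12  38 394] centre [530.6 329.7] len 33.08390968134459 ang 178.97549064978372
```

Emit:
{"api": "apply_moves", "payload": {
  "delta_pos": [
    [0.008,0.012,-0.3],
    [0.008,0.012,-0.6],
    [0.008,0.012,-0.9],
    [0.008,0.012,-0.97],
    [0.008,0.012,-0.97],
    [0.008,0.012,-0.97],
    [0.008,0.012,-0.97],
    [0.008,0.012,-0.97],
    [0.008,0.012,-0.97],
    [0.008,0.012,-0.97]
  ],
  "rot": [
    [0,0,0],
    [0,0,0],
    [0,0,0],
    [0,0,0],
    [0,0,0],
    [0,0,0],
    [0,0,0],
    [0,0,0],
    [0,0,0],
    [0,0,0]
  ],
  "hand": [0.5,0.5,0.5,0.5,0.5,0,0,0,0,0],
  "newtons": 12
}}

```text
time_s: 42.52
ee_pos: [533.4, 330.3, 63.3]
ee_rot: [179.9, 0.1, 176.5]
force: [0.8, 0.1, -0.7]
gripper_width: 14.8
gripper_force: 0.0
```

Emit:
{"api": "apply_moves", "payload": {
  "delta_pos": [
    [0,0,0],
    [0,0,0],
    [0,0,0],
    [0,0,0],
    [0,0,0],
    [0,0,0],
    [0,0,0]
  ],
  "rot": [
    [0,0,-0.46],
    [0,0,-0.46],
    [0,0,-0.46],
    [0,0,-0.46],
    [0,0,-0.46],
    [0,0,-0.46],
    [0,0,-0.46]
  ],
  "hand": [0,0,0,0,0,0,0]
}}

```text
time_s: 43.1
ee_pos: [532.6, 328.7, 62.9]
ee_rot: [-179.9, 0.1, 136.9]
force: [-1.5, -4.8, 5.2]
gripper_width: 10.1
gripper_force: 12.0
```

Emit:
{"api": "apply_moves", "payload": {
  "delta_pos": [
    [0,0,0],
    [0,0,0],
    [0,0,0],
    [0,0,0],
    [0,0,0],
    [0,0,0]
  ],
  "rot": [
    [0,0,-0.35],
    [0,0,-0.35],
    [0,0,-0.35],
    [0,0,-0.35],
    [0,0,-0.35],
    [0,0,-0.35]
  ],
  "hand": [0,0,0,0,0,0]
}}

```text
time_s: 43.6
ee_pos: [531.9, 328.3, 62.9]
ee_rot: [-179.9, 0.1, 107.0]
force: [-3.2, -6.1, 6.9]
gripper_width: 10.2
gripper_force: 12.0
```

Emit:
{"api": "apply_moves", "payload": {
  "delta_pos": [
    [0,0,0],
    [0,0,0],
    [0,0,0],
    [0,0,0],
    [0,0,0]
  ],
  "rot": [
    [0,0,-0.08],
    [0,0,-0.14],
    [0,0,-0.19],
    [0,0,-0.19],
    [0,0,-0.19]
  ],
  "hand": [0,0,0,0,0]
}}

```text
time_s: 44.02
ee_pos: [531.6, 328.3, 62.7]
ee_rot: [-179.9, 0.2, 90.8]
force: [-3.5, -5.7, 7.6]
gripper_width: 12.1
gripper_force: 12.5
```

```bash
python3 -c "
from workcell import env
s=env.state()
for k in ('ee_pos','ee_rot','force','torque','gripper_width','gripper_force','qpos'): print(k,s[k])"
```

```text
ee_pos [531.61881171 328.32937003  62.74709139]
ee_rot [-179.88508513    0.18096132   90.79504323]
force [-3.49258612 -5.66475921  7.58606029]
torque [-1.00086705  0.56789353  0.4492693 ]
gripper_width 12.059105617654925
gripper_force 12.497439655708149
qpos [30.69852436 29.89077122 94.26403788 -0.12006457 56.0350818  29.97090593]
```

Emit:
{"api": "apply_moves", "payload": {
  "delta_pos": [
    [0,0,0],
    [0,0,0],
    [0,0,0],
    [0,0,0.3],
    [0,0,1],
    [0,0,1],
    [0,0,1],
    [0,0,1]
  ],
  "rot": [
    [0,0,0.06],
    [0,0,0.06],
    [0,0,0.06],
    [0,0,0.06],
    [0,0,0.06],
    [0,0,0.06],
    [0,0,0.06],
    [0,0,0.06]
  ],
  "hand": [0.5,0.5,0.5,0.5,0.5,0.5,0.5,0.5]
}}

```text
time_s: 44.68
ee_pos: [534.4, 331.1, 185.3]
ee_rot: [179.6, -0.2, 95.7]
force: [0.5, -0.9, -1.5]
gripper_width: 45.5
gripper_force: 0.0
```

```bash
python3 wing.py
```

```text
[534.4 331.1 185.3] [179.6  -0.2  95.7] 44.6833
[271 191  10  37 364] centre [530.4 330.3] len 32.94857688037119 ang 95.63384151081
```

Emit:
{"api": "apply_moves", "payload": {
  "delta_pos": [
    [0.125,-1,0],
    [0.125,-1,0],
    [0.125,-1,0],
    [0.125,-1,0],
    [0.125,-1,0],
    [0.125,-1,0],
    [0.125,-1,0]
  ],
  "rot": [
    [0,0,0.46],
    [0,0,0.46],
    [0,0,0.46],
    [0,0,0.46],
    [0,0,0.46],
    [0,0,0.46],
    [0,0,0.46]
  ],
  "hand": [0.5,0.5,0.5,0.5,0.5,0.5,0.5]
}}

```text
time_s: 45.32
ee_pos: [546.8, 209.2, 179.7]
ee_rot: [-179.8, -0.1, 135.3]
force: [0.0, -0.0, -0.6]
gripper_width: 45.3
gripper_force: 0.0
```

Emit:
{"api": "apply_moves", "payload": {
  "delta_pos": [
    [0.125,-1,0],
    [0.125,-1,0],
    [0.125,-1,0],
    [0.125,-1,0],
    [0.125,-1,0],
    [0.125,-1,0],
    [0.125,-1,0]
  ],
  "rot": [
    [0,0,0.46],
    [0,0,0.46],
    [0,0,0.46],
    [0,0,0.46],
    [0,0,0.46],
    [0,0,0.46],
    [0,0,0.46]
  ],
  "hand": [0.5,0.5,0.5,0.5,0.5,0.5,0.5]
}}

```text
time_s: 45.9
ee_pos: [562.1, 89.6, 180.4]
ee_rot: [-180.0, -0.2, 174.7]
force: [-0.1, 0.2, -0.3]
gripper_width: 45.8
gripper_force: 0.0
```

Emit:
{"api": "apply_moves", "payload": {
  "delta_pos": [
    [0,-0.13,0],
    [0,-0.13,0],
    [0,-0.13,0],
    [0,-0.13,0]
  ],
  "rot": [
    [0,0,0],
    [0,0,0],
    [0,0,0],
    [0,0,0]
  ],
  "hand": [0.5,0.5,0.5,0.5]
}}

```text
time_s: 46.23
ee_pos: [562.6, 74.9, 181.4]
ee_rot: [180.0, -0.0, 174.7]
force: [-0.6, 0.3, -0.6]
gripper_width: 46.0
gripper_force: 0.0
```

```bash
python3 wing.py
```

```text
[562.6  74.9 181.4] [180.   -0.  174.7] 46.2333
[271 190  12  38 390] centre [561.1  71.6] len 33.50272853329523 ang 177.38153064819872
```

Left screw is tight: the wing sits at 95.6°, in line with the seeder. Now the right one.

Emit:
{"api": "apply_moves", "payload": {
  "delta_pos": [
    [0,-0.025,-0.3],
    [0,-0.025,-0.6],
    [0,-0.025,-0.9],
    [0,-0.025,-1],
    [0,-0.025,-1],
    [0,-0.025,-1],
    [0,-0.025,-1],
    [0,-0.025,-1],
    [0,-0.025,-1],
    [0,-0.025,-1]
  ],
  "rot": [
    [0,0,0.02],
    [0,0,0.02],
    [0,0,0.02],
    [0,0,0.02],
    [0,0,0.02],
    [0,0,0.02],
    [0,0,0.02],
    [0,0,0.02],
    [0,0,0.02],
    [0,0,0.02]
  ],
  "hand": [0.5,0.5,0.5,0.5,0.5,0,0,0,0,0],
  "newtons": 12
}}

```text
time_s: 47.12
ee_pos: [563.5, 71.4, 63.0]
ee_rot: [180.0, 0.1, 176.5]
force: [0.9, -0.0, 0.5]
gripper_width: 15.5
gripper_force: 0.0
```

Emit:
{"api": "apply_moves", "payload": {
  "delta_pos": [
    [0,0,0],
    [0,0,0],
    [0,0,0],
    [0,0,0],
    [0,0,0],
    [0,0,0],
    [0,0,0]
  ],
  "rot": [
    [0,0,0],
    [0,0,-0.46],
    [0,0,-0.46],
    [0,0,-0.46],
    [0,0,-0.46],
    [0,0,-0.46],
    [0,0,-0.46]
  ],
  "hand": [0,0,0,0,0,0,0]
}}

```text
time_s: 47.7
ee_pos: [563.1, 70.9, 62.7]
ee_rot: [180.0, 0.1, 136.7]
force: [-0.5, -1.6, 3.6]
gripper_width: 10.1
gripper_force: 12.0
```

Emit:
{"api": "apply_moves", "payload": {
  "delta_pos": [
    [0,0,0],
    [0,0,0],
    [0,0,0],
    [0,0,0],
    [0,0,0],
    [0,0,0]
  ],
  "rot": [
    [0,0,-0.35],
    [0,0,-0.35],
    [0,0,-0.35],
    [0,0,-0.35],
    [0,0,-0.35],
    [0,0,-0.35]
  ],
  "hand": [0,0,0,0,0,0]
}}

```text
time_s: 48.2
ee_pos: [562.6, 70.7, 62.7]
ee_rot: [-180.0, 0.1, 106.9]
force: [-2.0, -3.3, 4.9]
gripper_width: 10.0
gripper_force: 12.0
```

Emit:
{"api": "apply_moves", "payload": {
  "delta_pos": [
    [0,0,0],
    [0,0,0],
    [0,0,0],
    [0,0,0],
    [0,0,0]
  ],
  "rot": [
    [0,0,-0.08],
    [0,0,-0.14],
    [0,0,-0.19],
    [0,0,-0.19],
    [0,0,-0.19]
  ],
  "hand": [0,0,0,0,0]
}}

```text
time_s: 48.62
ee_pos: [562.5, 70.5, 62.5]
ee_rot: [-180.0, 0.1, 90.7]
force: [-2.2, -2.3, 5.7]
gripper_width: 12.3
gripper_force: 12.4
```

```bash
python3 -c "
from workcell import env
s=env.state()
for k in ('ee_pos','ee_rot','force','torque','gripper_width','gripper_force','qpos'): print(k,s[k])"
```

```text
ee_pos [562.4507056   70.4835973   62.54794556]
ee_rot [-1.79985040e+02  9.88246232e-02  9.07463982e+01]
force [-2.24479666 -2.284886    5.68951969]
torque [-0.54283841  0.34647415  0.4562549 ]
gripper_width 12.319218806113719
gripper_force 12.376974419457838
qpos [  6.0377878   25.40302019 102.61204345  -0.12310994  52.00901062
   5.3672017 ]
```

Tight. Release, rise, retreat and do a last check.

Emit:
{"api": "apply_moves", "payload": {
  "delta_pos": [
    [0,0,0],
    [0,0,0],
    [0,0,0],
    [0,0,0.3],
    [0,0,1],
    [0,0,1],
    [0,0,1],
    [0,0,1]
  ],
  "rot": [
    [0,0,0.06],
    [0,0,0.06],
    [0,0,0.06],
    [0,0,0.06],
    [0,0,0.06],
    [0,0,0.06],
    [0,0,0.06],
    [0,0,0.06]
  ],
  "hand": [0.5,0.5,0.5,0.5,0.5,0.5,0.5,0.5]
}}

```text
time_s: 49.28
ee_pos: [564.5, 71.7, 184.7]
ee_rot: [179.6, -0.0, 95.7]
force: [-0.5, -1.0, -0.7]
gripper_width: 45.6
gripper_force: 0.0
```

```bash
python3 wing.py
```

```text
[564.5  71.7 184.7] [179.6  -0.   95.7] 49.2833
[272 189  11  38 375] centre [561.6  72.1] len 33.739481652940384 ang 95.70649048199034
```

Emit:
{"api": "apply_moves", "payload": {
  "delta_pos": [
    [-0.9,0,1],
    [-0.9,0,1],
    [-0.9,0,1],
    [-0.9,0,1],
    [-0.9,0,1],
    [-0.9,0,1]
  ],
  "rot": [
    [0,0,0],
    [0,0,0],
    [0,0,0],
    [0,0,0],
    [0,0,0],
    [0,0,0]
  ],
  "hand": [0.5,0.5,0.5,0.5,0.5,0.5]
}}

```text
time_s: 49.83
ee_pos: [454.2, 71.4, 301.8]
ee_rot: [179.9, -0.0, 95.7]
force: [0.9, 0.0, -1.2]
gripper_width: 45.3
gripper_force: 0.0
```

Emit:
{"api": "apply_moves", "payload": {
  "delta_pos": [
    [-0.5,0,0.5],
    [-0.5,0,0.5],
    [-0.5,0,0.5],
    [-0.5,0,0.5],
    [-0.5,0,0.5],
    [-0.5,0,0.5]
  ],
  "rot": [
    [0,0,0],
    [0,0,0],
    [0,0,0],
    [0,0,0],
    [0,0,0],
    [0,0,0]
  ],
  "hand": [0.5,0.5,0.5,0.5,0.5,0.5]
}}

```text
time_s: 50.33
ee_pos: [395.1, 71.2, 359.3]
ee_rot: [-179.7, 0.0, 95.7]
force: [0.2, -0.9, -0.3]
gripper_width: 45.8
gripper_force: 0.0
```

```bash
python3 - <<'E'
from wing import *
from tray import tray
wings(80)
t=viewer.grab_frame('top'); b=viewer.grab_frame('scene'); tray(t)
cv2.imwrite('pics/end.png',np.vstack([cv2.resize(t['pixels'][150:290,170:430,::-1],(556,300)),cv2.resize(b['pixels'][110:290,130:464,::-1],(556,300))]))
E
```

```text
[395.11  71.23 359.29] [-179.73    0.02   95.71] 50.3333
[394 179   8  23 157] centre [561.62  72.12] len 32.47618703830817 ang 96.22770624508829
lm 0.63 [ 492.44 -247.33]
rect 0.88 ((490.0780944824219, -247.2571258544922), (209.66162109375, 272.28070068359375), 4.594014644622803)
```

View pics/end.png

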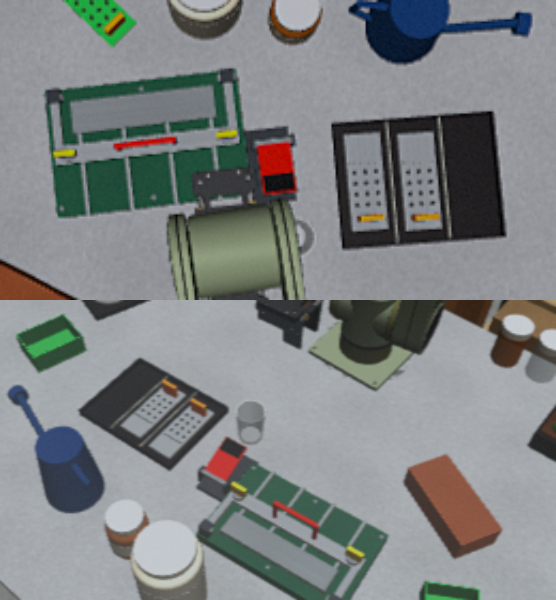

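The final view shows both plates flat in their own bays at (367,180) and (418,180), the bar down with its handle at (145,145), both wings in line with the seeder, and the bystanders in place. Handing in.

```bash
python3 -c "
from workcell import env
print(env.job_done())"
```

```text
the job is handed in; nothing more can be done
None
```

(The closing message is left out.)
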